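Fit the snap ring to the sealing unit with circlip pliers

TASK

Fit the snap ring to the sealing unit: take the circlip pliers from their rack, lift the C-shaped ring off the mat spread on the plier tips, pass it over the shaft's head, press the springy thrust washer down with it and let the ring close, level and all round, in the groove under the head. Then hang the pliers back in the rack slot, tips down, and leave the plain washer, the spare gasket and the caliper where they lie.

Things in the scene. Friction and masses are not known exactly. Their poses are not given: they have to be found in the camera images.
- pliers_grip (a point): Point midway between the handles of the circlip pliers (155 mm long, dark steel, black sleeves, 0.2 kg), at the height to grip them, 137 mm above the ends of the tips. They hang upright in the rack, tips down. z up, y from handle to handle (squeeze along it), x along the rivet. Handles here: 61 mm over all at rest, 17 mm thick along x, ending 18 mm higher.
- pliers: The same pliers, origin midway between the ends of the tips, same axes; front and back, left and right alike. Each tip is a round-nosed pin 4 mm thick standing 5.5 mm out of a flat 12 x 9 mm shoulder. Pin centres 28.6 mm apart at rest, 30 mm with the handles squeezed to 60 mm, 32 mm at 58 mm, about 57 mm on the stop.
- plier_left (a joint): Angle of one plier half, 0 at rest to 0.22 rad at the built-in stop (the other half does the same). Squeezing the handles spreads the tips: 7 N to start; on the stop the fingers are about 32 mm apart, which takes about 25 N with the ring on the tips. The return spring opens the handles again and keeps them against the fingers.
- rack: Fixed grey sheet-metal plier rack, foot 100 x 130 mm, 115 mm high; origin under its centre. Slot through its 4 mm top plate at the centre, 24 mm along x, 42 mm along y: the jaws (37 mm over all, 12 mm thick) hang through it and the handles' shoulders rest on its short ends, y of the pliers along y of the rack, tip ends 23 mm above the bench.
- snap_ring: Snap ring (external circlip): C-shaped, bare steel, flat on the mat, 6 mm thick, bow 5.5 mm wide, 56 mm inner diameter relaxed, 50 g. Origin at its centre on the underside, z up, x to the gap between the eyes. Fully spread by the pliers (eyes 52 mm apart) it passes a 61 mm circle centred 3 mm from the origin towards the gap. Friction then holds it on the tips for carrying.
- eye_left (a point): Centre of the ring's eye on its +y side, half-way through its thickness: a round lug of 15 mm outer diameter with a 9 mm hole right through, 35.8 mm from the ring's centre. The eyes are 30.3 mm apart relaxed, 31 to 35 mm in the groove; about 11 N on each spreads them to 52 mm.
- eye_right (a point): Centre of the ring's other eye, on its -y side, alike. As the spread ring closes on the shaft the line through both eyes moves outwards, from about 28.5 to 32 mm off the shaft's axis; tips that do not follow are dragged askew in the grip.
- hub_top (a point): Centre of the top face of the sealing unit's upright steel shaft, 55 mm over the bench; the unit (144 mm round plate, flange, green gasket, washer, shaft) is fixed. The shaft's head is 60 mm in diameter from 43 to 50 mm over the bench, then bevelled to 51 mm at the top; below it is the groove.
- groove (a point): Point on the shaft's axis, 40 mm over the bench, in the groove (56.6 mm diameter, under 43 mm). The groove's floor is the springy thrust washer (92 mm wide), top 40 mm over the bench; it gives way up to 5 mm: 3 N to start, 6 N at 3 mm, 8 N at the stop. The 6 mm ring must press it 3 mm or more; seated it is held up against the head, underside at 37 mm.
- plain_washer: Bystander: plain closed steel washer, 60 mm in diameter, 5 mm thick, flat beside the ring on the mat (dark rubber, 130 x 220 mm, 6 mm thick). Origin at its centre, underside.
- spare_gasket: Bystander: green fibre gasket, 110 mm in diameter, 4 mm thick, flat on the bench. Origin at its centre.
- caliper: Bystander: steel caliper, 190 mm long, flat on the bench. Origin near its middle.
Not all that is in view belongs to the job. There is more than one size of the part that bears hub_top; the job needs the middle-sized.

How it is judged:
On the way, in this order (a step that is already met when the one before it is completed fails the run):
1. the snap ring is clear of the mat, held spread on the tips of the pliers (distance between eye_left and eye_right above 0.043 m and height (world z) of snap_ring above 0.025 m and contact force between pliers and snap_ring above 1 N), for 0.2 s.
2. the ring has closed in the groove under the shaft's head, level and centred (distance between eye_left and eye_right below 0.037 m and horizontal distance between snap_ring and groove below 0.003 m and z of snap_ring in the frame of groove between -0.006 and -0.0015 m and angle between snap_ring's own z axis and vertical below 0.06 rad), for 0.2 s.
At the end, for the whole second after the job is handed in: The ring sits closed in the groove (eyes less than 37 mm apart, centre within 3 mm of the shaft axis, its underside 1.5 to 6 mm below the groove point, level within 0.06 rad) and the pliers hang in the rack slot (centred within 8 mm, tip ends 17 to 31 mm over the bench, upright within 0.12 rad) (all of step 2 and x of pliers in the frame of rack between -0.008 and 0.008 m and y of pliers in the frame of rack between -0.008 and 0.008 m and z of pliers in the frame of rack between 0.017 and 0.031 m and angle between pliers's own z axis and vertical below 0.12 rad); the robot touches nothing.
It fails at once if the plain washer is shifted by more than 20 mm (distance of plain_washer from where it was at the start of the episode above 0.02 m).
It fails at once if the spare gasket is shifted by more than 20 mm (distance of spare_gasket from where it was at the start of the episode above 0.02 m).
It fails at once if the caliper is shifted by more than 20 mm (distance of caliper from where it was at the start of the episode above 0.02 m).
It also fails if it takes over 58 s, if anything falls off the work surface, if the arm or the gripper's body presses on something with over 40 N, if the wrist force passes 120 N, or if a joint passes its speed limit or range.

ROBOT

A 6-joint arm with a two-finger parallel gripper is mounted at the origin on the work surface. World frame = base frame: x ahead of the robot, y to its left, z up, the work surface at z = 0. Lengths are in m, angles in rad, forces in N, time in s.
With the tool pointing down it reaches from about 0.225 to 0.875 m from the base axis. Payload 3.4 kg.
Tool frame: the origin (TCP) lies at the very end of the fingers, on their centre line; the grasp point (between the pads) lies 19 mm behind it; x points along the fingers, y is the direction in which the jaws open and shut, and the axes are right-handed (so a half turn about x gives the same grasp; the last joint's range is limited). The gripper opens to 85 mm and grips with 20 to 120 N. Pads are 22 mm wide; open, the fingers measure 114 mm over their backs; the gripper's body (76 mm by 85 mm) begins 54 mm behind the grasp point. The pads swing forward as they close: fully open they stand 13 mm farther back than shut.
Start: joints at [1.163, 0.276, 1.505, -0, 1.361, -0.121], TCP at [0.163, 0.552, 0.231] pointing down, gripper open.
Joint ranges: [-2.89, 2.89], [-0.75, 2.08], [0.22, 2.7], [-1.18, 4.32], [0.11, 2.71], [-2.7, 2.7]. Speed limits (rad/s): [2.57, 2.57, 3.14, 3.14, 3.14, 3.14].

INTERFACE

Orientations are given as a unit quaternion [w, x, y, z].
In Python, from rig import manip gives the robot as it stands. The module is installed in compiled form; this text tells all that it offers.
- The arm moves only by the tool play_rows, never from a script. Its argument "plan" is a list that holds one entry, the list of rows, each a list of 5 numbers: the closure, from 0 (fully open) to 1 (shut), then the shift along the tool's x, y, z in m, then the turn about the tool's x in degrees. A call has 1 to 12 rows; each row is the pose to reach, as a shift and turn from the pose measured when the call began, along the tool's axes at that moment; what a row does not reach only later rows make up. A row lasts 1/10 s, in which the tool goes at most 50 mm and 8.59 degrees, less where a joint would pass 70% of its speed; a pose out of reach is approached as far as the arm can. A call with a gripper value outside its range is refused whole. The fingers move at their own pace and stop on an object; "grip_force" is the grip in N (left out, the last holds). Time passes only in rows, so rows that repeat a pose let the fingers close. It gives the time, the measured TCP pose, the force and the opening at its end, in the units of the state.
- manip.get_state(): the state, without advancing time (a new reading comes with each control period).
- manip.get_image(name): name is "scene" or "top" or "wrist"; returns (picture, depth): 384x512x3 uint8, red, green, blue; 384x512 float32, m along the optical axis (not along the pixel's ray), 0 where there is no reading.
- manip.camera_params(name): a dict with "intrinsics" (3x3 intrinsics, pixels), "R" (3x3) and "t" (3): a world point X has camera coordinates R X + t; the wrist camera has in their place "mount" (4x4, takes a point from camera to tool coordinates, whose origin is the TCP and whose axes are the tool frame's). Camera axes: x right, y down, z forward; pixel columns grow to the right and rows downward; lengths in m; the calibration is good to about 2 mm. A picture is of the moment at which its call begins: read the wrist's pose just before it. camera_params takes no time and is no camera call.
- manip.sign_off(): hands the job in, once; it reports no verdict.
The state is a dict: "clock": time; "qpos": joint angles; "qd": joint speeds; "effort": joint torques, N m; "position": TCP position; "ee_rot": TCP orientation; "contact_force": force on the tool from outside, world axes, zero at the start; "moment": the same for the moment, N m; "width": finger opening in m.
Only numpy, scipy, OpenCV 4.12 (cv2) and the standard library are available. Lean on these libraries where they do the work, as an engineer would, in place of code of your own. Each camera call takes 0.05 s, during which the arm holds its last target.

## Working session

There is one attempt and no reset: what is moved stays moved. The work goes in short steps, Python scripts to look and compute and a tool call to move; the robot and the scene stay as the last step left them, time stands still between calls to the robot, and variables do not carry over. Pictures are saved under pics/ and viewed, and the job is handed in when it is done.

Besides the shell and the picture viewer there is one more tool, called after "Call:" by a JSON object that holds its "op" and its "data". play_rows: Moves the arm, as the interface text tells. Its arguments: {"type":"object","properties":{"plan":{"type":"array","items":{"type":"array","items":{"type":"array","items":{"type":"number"}}}},"grip_force":{"type":"number"}},"required":["plan"]}

```bash
mkdir -p pics
python3 - <<'E'
from rig import manip
import cv2,numpy as np
s=manip.get_state();print(s)
for n in ("scene","top","wrist"):
    im,d=manip.get_image(n);cv2.imwrite(f"pics/{n}0.png",im[:,:,::-1]);np.savez(f"pics/{n}0.npz",im=im,d=d)
    print(n,manip.camera_params(n))
E
```

```text
{'clock': 0.0, 'qpos': array([ 1.16301820e+00,  2.76588025e-01,  1.50615110e+00,  8.89584751e-06,
        1.36071665e+00, -1.20987388e-01]), 'qd': array([-5.07026746e-05, -5.64941326e-04,  2.06672413e-03, -1.04586259e-03,
        7.25353790e-04,  1.10600466e-03]), 'effort': array([ 5.28967503e-04, -4.16783845e+01, -2.45805538e+01,  9.25563609e-05,
        1.12081561e-02,  1.15265672e-05]), 'position': array([0.16243118, 0.5510133 , 0.23043654]), 'ee_rot': array([ 0.69967389,  0.10041429,  0.70002408, -0.10168434]), 'contact_force': array([-0.57541818, -0.54012277, -0.75507495]), 'moment': array([-0.01021423,  0.02044968, -0.04428703]), 'width': 0.08549597456945558}
scene {'intrinsics': array([[462.0966204 ,   0.        , 255.43464378],
       [  0.        , 462.0966204 , 189.9961409 ],
       [  0.        ,   0.        ,   1.        ]]), 'R': array([[-0.59183714,  0.80593698,  0.01394236],
       [ 0.48326464,  0.36862114, -0.79408673],
       [-0.64512331, -0.46323217, -0.60764453]]), 't': array([ 0.3280709 , -0.14723795,  1.58251047])}
top {'intrinsics': array([[396.62519811,   0. 
[... 158 characters left out ...]
9990562, -0.01124876],
       [-0.99746742, -0.00707247, -0.07077237],
       [ 0.07068613,  0.01177851, -0.99742906]]), 't': array([-0.0077699 ,  0.53562962,  1.08101908])}
wrist {'intrinsics': array([[312.75564599,   0.        , 250.62256867],
       [  0.        , 312.75564599, 193.89514668],
       [  0.        ,   0.        ,   1.        ]]), 'mount': array([[ 9.73919185e-05, -2.74846781e-01,  9.61488033e-01,
        -1.41873430e-01],
       [ 9.99999853e-01,  5.39198516e-04,  5.28400463e-05,
        -2.64974869e-04],
       [-5.32955837e-04,  9.61487887e-01,  2.74846793e-01,
        -6.93053073e-02],
       [ 0.00000000e+00,  0.00000000e+00,  0.00000000e+00,
         1.00000000e+00]])}
```

View pics/scene0.png

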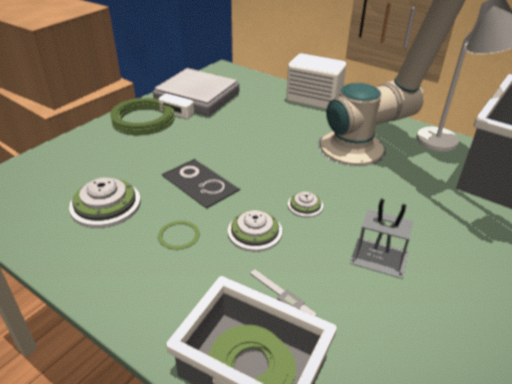

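View pics/top0.png

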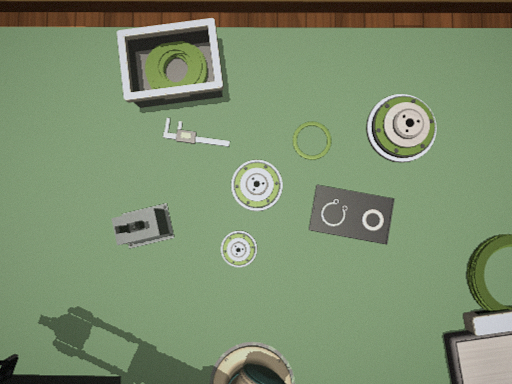

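View pics/wrist0.png

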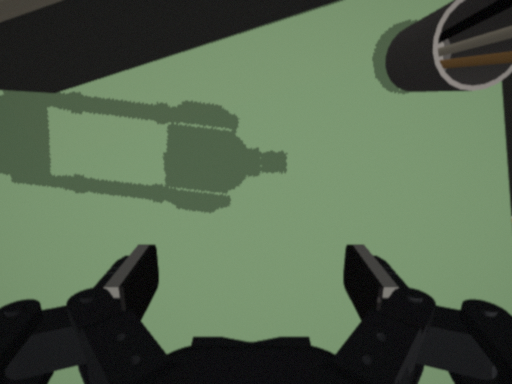

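Candidates for the sealing unit in the top view are (400,127) large, (257,185) middle and (238,249) small. I'll measure their plates and enlarge the crops.

```bash
cat > h.py <<'E'
import numpy as np,cv2
from rig import manip
from scipy.spatial.transform import Rotation as Ro
def cam(n,s=None):
    p=manip.camera_params(n);K=p["intrinsics"]
    if n=="wrist":
        M=p["mount"];q=s["ee_rot"];T=Ro.from_quat([q[1],q[2],q[3],q[0]]).as_matrix()
        Rwc=T@M[:3,:3];o=T@M[:3,3]+s["position"];return K,Rwc,o
    return K,p["R"].T,-p["R"].T@p["t"]
def ray(c,uv,z):
    K,R,o=c;uv=np.atleast_2d(np.asarray(uv,float))
    d=np.c_[(uv[:,0]-K[0,2])/K[0,0],(uv[:,1]-K[1,2])/K[1,1],np.ones(len(uv))]@R.T
    return o+d*((z-o[2])/d[:,2])[:,None]
def pts(c,d):
    K,R,o=c;v,u=np.indices(d.shape)
    P=np.stack([(u-K[0,2])/K[0,0]*d,(v-K[1,2])/K[1,1]*d,d],-1);return P@R.T+o
def proj(c,X):
    K,R,o=c;Y=(np.atleast_2d(X)-o)@R;return Y[:,:2]/Y[:,2:]*[K[0,0],K[1,1]]+[K[0,2],K[1,2]]
def shot(n,name):
    s=manip.get_state();im,d=manip.get_image(n);cv2.imwrite(f"pics/{name}.png",im[:,:,::-1]);np.savez(f"pics/{name}.npz",im=im,d=d,pos=s["position"],rot=s["ee_rot"]);return s,im,d
def crop(im,x0,y0,x1,y1,k,name):
    cv2.imwrite(f"pics/{name}.png",cv2.resize(im[y0:y1,x0:x1,::-1],None,fx=k,fy=k,interpolation=cv2.INTER_CUBIC))
E
python3 - <<'E'
from h import *
z=np.load("pics/top0.npz");im,d=z["im"],z["d"];c=cam("top")
crop(im,215,145,300,275,4,"c_hub");crop(im,300,175,400,250,7,"c_ring");crop(im,105,195,180,255,8,"c_rack")
P=pts(c,d);print(np.median(P[300:340,300:340,2]))
for n,(u,v) in dict(L=(400,127),M=(257,185),S=(238,249)).items():
    m=(np.hypot(P[...,0]-ray(c,(u,v),.05)[0,0],P[...,1]-ray(c,(u,v),.05)[0,1])<.12)
    w=m&(im.min(2)>150)
    vs,us=np.nonzero(w);ct,cs=cv2.minEnclosingCircle(np.c_[us,vs].astype(np.float32))
    print(n,ct,cs, ray(c,ct,.01), cs/396*1.08*2000, P[...,2][m].max())
E
```

```text
0.0005252622949030172
L (401.72320556640625, 127.1875) 34.72690963745117 [[ 0.71300532 -0.41793461  0.01      ]] 189.41950711337003 0.08095983386929317
M (314.0, 214.5) 256.5273742675781 [[ 0.4657865  -0.17071538  0.01      ]] 1399.240223277699 1.1160602219317874
S (314.0, 214.5) 256.5273742675781 [[ 0.4657865  -0.17071538  0.01      ]] 1399.240223277699 1.1160602219317874
```

```bash
cd pics; python3 -c "
import cv2,numpy as np
a,b,c=[cv2.imread(f'c_{n}.png') for n in('hub','ring','rack')]
H=525
o=[cv2.copyMakeBorder(x[:H],0,H-x[:H].shape[0],0,4,0) for x in(a,)]
cv2.imwrite('c_a.png',o[0])"
```

```text
(no output)
```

View pics/c_hub.png

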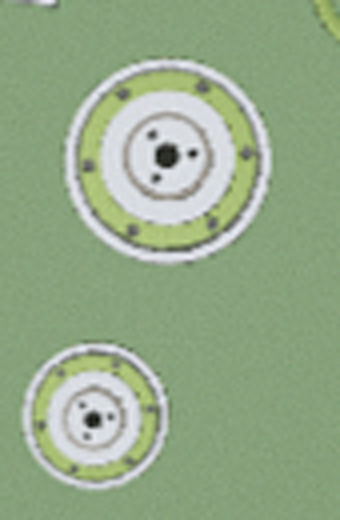

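View pics/c_ring.png

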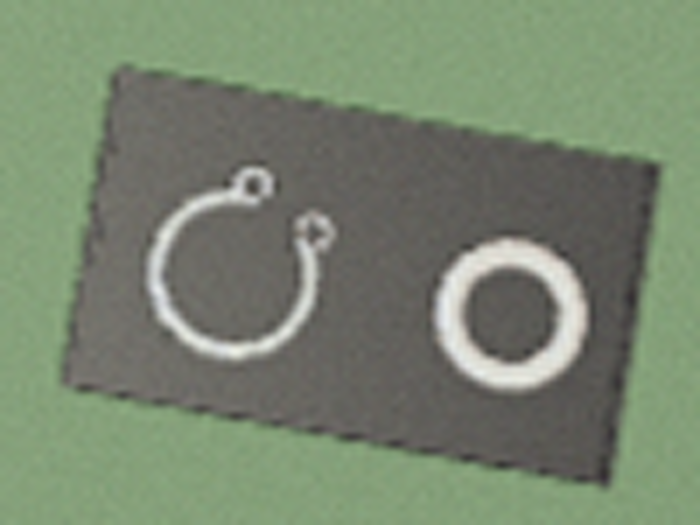

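View pics/c_rack.png

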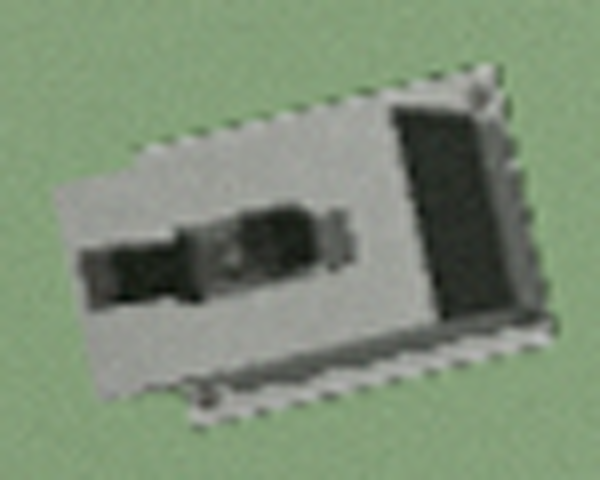

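Middle unit is at top (257,185), with the plate about 50 px across, which is about 140 mm. The ring is at (332,214) with its gap up-right, the plain washer at (373,220), and the rack with pliers around (143,226). Next I'll measure them.

Run:
```python
from h import *
z=np.load("pics/top0.npz");im,d=z["im"],z["d"];c=cam("top")
P=pts(c,d)
def win(u0,v0,u1,v1):
    m=np.zeros(d.shape,bool);m[v0:v1,u0:u1]=1;return m&(d>0)
# hub: plate outline mask non-bench
hsv=cv2.cvtColor(im,cv2.COLOR_RGB2HSV)
for n,b in dict(M=(228,155,287,215),S=(215,228,262,272),L=(360,88,442,166)).items():
    m=win(*b)&((hsv[...,1]<40)&(im.min(2)>170)); vs,us=np.nonzero(m)
    k=max(cv2.findContours(m.astype(np.uint8),0,1)[0],key=cv2.contourArea)
    e=cv2.fitEllipse(k);q=P[m];print(n,e,ray(c,e[0],.006),"diam mm",np.array(e[1])/396.6*1075,"zmax",np.percentile(q[:,2],95))
# head top via depth
m=win(228,155,287,215)&(P[...,2]>.045);print("head",m.sum(),P[m].min(0),P[m].max(0),(P[m].min(0)+P[m].max(0))/2)
# rack
m=win(105,195,180,255)&(abs(P[...,2]-.115)<.006);vs,us=np.nonzero(m)
r=cv2.minAreaRect(np.c_[P[m][:,0],P[m][:,1]].astype(np.float32)*1000);print("plate",r,m.sum(),P[m][:,2].mean())
m=win(105,195,180,255)&(P[...,2]>.135);r=cv2.minAreaRect(np.c_[P[m][:,0],P[m][:,1]].astype(np.float32)*1000);print("handles",r,m.sum(),P[m][:,2].max())
# ring
m=win(300,175,400,250)&(im.min(2)>150)&(hsv[...,1]<60)
for k in cv2.findContours(m.astype(np.uint8),cv2.RETR_CCOMP,1)[0]:
    if cv2.contourArea(k)>8: print(cv2.contourArea(k),cv2.minEnclosingCircle(k),k[:,0].mean(0))
cv2.imwrite("pics/m_ring.png",cv2.resize(m[175:250,300:400].astype(np.uint8)*255,None,fx=6,fy=6,interpolation=0))
```

```text
M ((256.4417724609375, 184.76687622070312), (50.026424407958984, 50.715980529785156), 86.9148941040039) [[ 0.54786814 -0.01016131  0.006     ]] diam mm [135.59860373 137.46767289] zmax 0.05646999611579466
S ((238.43955993652344, 248.4852752685547), (35.5232048034668, 35.556190490722656), 88.8223648071289) [[0.36997258 0.03851343 0.006     ]] diam mm [96.28705286 96.37646187] zmax 0.040322584786548224
L ((406.4336242675781, 124.02540588378906), (42.83218765258789, 44.10377502441406), 122.126220703125) [[ 0.72305908 -0.43281009  0.006     ]] diam mm [116.09834021 119.54502812] zmax 0.07600850208483716
head 387 [ 0.5190805  -0.0389678   0.04535046] [0.57938232 0.02889107 0.06069694] [ 0.54923141 -0.00503836  0.0530237 ]
plate ((432.5307312011719, 293.2550354003906), (69.94213104248047, 111.66384887695312), 13.793229103088379) 997 0.11484489978901298
handles ((432.5481872558594, 292.7377624511719), (16.769855499267578, 60.36521530151367), 14.138049125671387) 139 0.18022030462630367
328.0 ((372.4473571777344, 219.5), 10.742432594299316) [372.5  219.45]
171.5 ((372.5, 219.5), 7.905794143676758) [372.34146341 219.34146341]
88.5 ((333.0, 212.0), 13.601571083068848) [332.66386555 213.75630252]
10.0 ((335.5, 201.0), 2.061652660369873) [335.5 201. ]
```

View pics/m_ring.png

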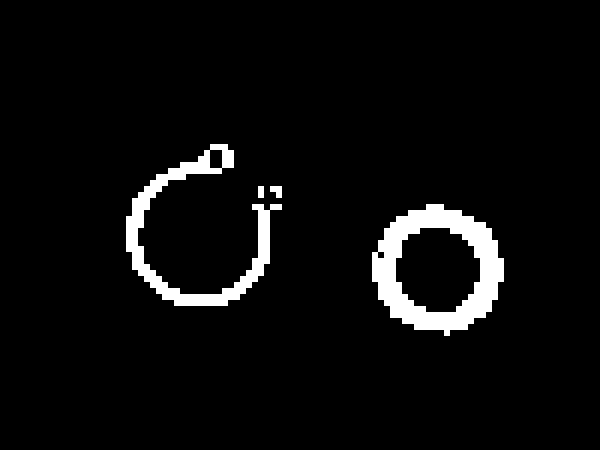

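```bash
cat >> h.py <<'E'
def goal(p,yaw,s=None):
    """yaw: deg of tool y in world; mod 180. prints rows shift(mm) and turn"""
    s=s or manip.get_state();q=s["ee_rot"];T=Ro.from_quat([q[1],q[2],q[3],q[0]]).as_matrix()
    sh=T.T@(np.array(p)-s["position"]);y=np.degrees(np.arctan2(T[1,1],T[0,1]))
    dy=(yaw-y+90)%180-90
    print("clock",s["clock"],"pos",s["position"].round(4),"yaw",round(y,2),"w",round(s["width"]*1e3,2),"tilt",np.round(T[:2,0],4),"F",s["contact_force"].round(1))
    print("shift mm",(sh*1e3).round(1),"turn deg",round(-dy,2),"(tool x down)","q6",s["qpos"][5].round(2))
E
python3 -c "
from h import *
goal([.4325,.293,.25],104)"
```

```text
clock 0.15 pos [0.1625 0.5511 0.2306] yaw 73.57 w 85.75 tilt [-0.0006 -0.0013] F [ 0.4 -0.1 -0.1]
shift mm [ -19.2 -171.3  332. ] turn deg -30.43 (tool x down) q6 -0.12
```

Call:
{"op": "play_rows", "data": {"plan": [[[0,-0.03,-0.021,0.042,-4],[0,-0.03,-0.043,0.083,-8],[0,-0.03,-0.064,0.125,-12],[0,-0.03,-0.086,0.166,-16],[0,-0.03,-0.107,0.208,-20],[0,-0.03,-0.128,0.249,-24],[0,-0.03,-0.15,0.29,-28],[0,-0.03,-0.165,0.32,-30.4],[0,-0.03,-0.171,0.332,-30.4],[0,-0.03,-0.171,0.332,-30.4]]]}}

```text
clock: 1.15
position: [0.4334, 0.2923, 0.2604]
ee_rot: [0.701, -0.085, 0.703, 0.084]
contact_force: [-0.6, 0.8, -0.6]
width: 0.0857
```

```bash
python3 -c "
from h import *
s,im,d=shot('wrist','w1');goal([.4325,.293,.141],104,s)
c=cam('wrist',s);P=pts(c,d);m=(P[...,2]>.16)&(P[...,2]<.19)&(abs(P[...,0]-.4325)<.05)&(abs(P[...,1]-.293)<.06)
r=cv2.minAreaRect((P[m][:,:2]*1000).astype(np.float32));print(r,m.sum(),P[m][:,2].max())
"
```

```text
clock 1.15 pos [0.4334 0.2923 0.2604] yaw 103.76 w 85.66 tilt [-0.0013 -0.0014] F [-0.6  0.8 -0.6]
shift mm [119.4   1.   -0.5] turn deg -0.24 (tool x down) q6 -1.35
((431.08233642578125, 296.0431823730469), (17.25433349609375, 60.35664749145508), 14.136048316955566) 709 0.17795700932632538
```

View pics/w1.png

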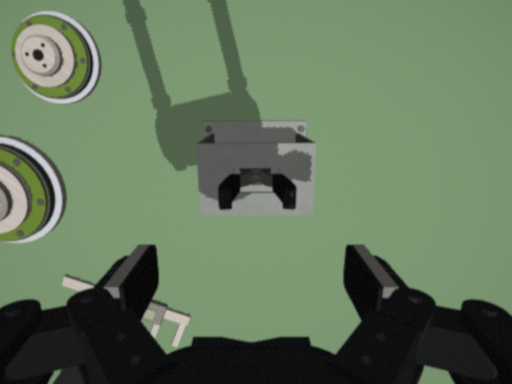

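Call:
{"op": "play_rows", "data": {"plan": [[[0,0.02,0.003,-0.001,-0.3],[0,0.045,0.003,-0.001,-0.3],[0,0.06,0.003,-0.001,-0.3],[0,0.06,0.003,-0.001,-0.3],[0,0.06,0.003,-0.001,-0.3]]]}}

```text
clock: 1.7
position: [0.4295, 0.2972, 0.2008]
ee_rot: [0.701, -0.088, 0.703, 0.088]
contact_force: [0.7, 0.2, 0.2]
width: 0.0856
```

```bash
python3 -c "
from h import *
s,im,d=shot('wrist','w2');goal([.4315,.295,.141],104,s)
c=cam('wrist',s);P=pts(c,d);m=(P[...,2]>.16)&(P[...,2]<.19)&(abs(P[...,0]-.4325)<.05)&(abs(P[...,1]-.293)<.04)
r=cv2.minAreaRect((P[m][:,:2]*1000).astype(np.float32));print(r,m.sum(),P[m][:,2].max())
s2,im,d=shot('top','t2')
"
```

```text
clock 1.7 pos [0.4295 0.2972 0.2008] yaw 104.25 w 85.65 tilt [-0.0025 -0.0002] F [0.7 0.2 0.2]
shift mm [59.8 -2.6  1.5] turn deg 0.25 (tool x down) q6 -1.35
((430.87158203125, 295.8759460449219), (17.632753372192383, 59.928348541259766), 13.778536796569824) 1276 0.1782397254576212
```

View pics/w2.png

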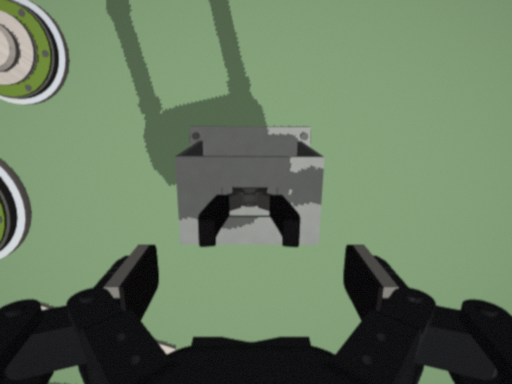

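Call:
{"op": "play_rows", "data": {"plan": [[[0,0.015,-0.0015,0.001,0],[0,0.035,-0.0015,0.001,0],[0,0.05,-0.0015,0.001,0],[0,0.06,-0.0015,0.001,0],[0,0.06,-0.0015,0.001,0],[0,0.06,-0.0015,0.001,0],[0,0.06,-0.0015,0.001,0]]]}}

```text
clock: 2.5
position: [0.4326, 0.2963, 0.1427]
ee_rot: [0.702, -0.087, 0.701, 0.088]
contact_force: [1.0, -0.1, -0.2]
width: 0.0853
```

```bash
python3 -c "
from h import *
s,im,d=shot('wrist','w3');goal([.431,.2957,.141],104,s)
"
```

```text
clock 2.5 pos [0.4326 0.2963 0.1427] yaw 104.22 w 85.32 tilt [0.0015 0.0015] F [ 1.  -0.1 -0.2]
shift mm [ 1.7 -0.2 -1.7] turn deg 0.22 (tool x down) q6 -1.35
```

View pics/w3.png

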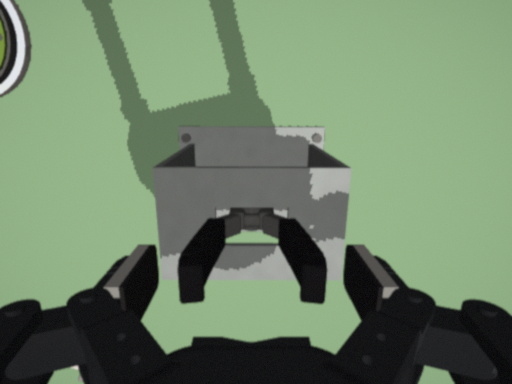

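Call:
{"op": "play_rows", "data": {"grip_force": 30, "plan": [[[0.1,0.003,0,-0.001,0.2],[0.2,0.005,0,-0.001,0.2],[0.25,0.005,0,-0.001,0.2],[0.29,0.005,0,-0.001,0.2],[0.3,0.005,0,-0.001,0.2],[0.3,0.005,0,-0.001,0.2],[0.3,0.005,0,-0.001,0.2],[0.3,0.005,0,-0.001,0.2]]]}}

```text
clock: 3.35
position: [0.4316, 0.2962, 0.1378]
ee_rot: [0.702, -0.086, 0.701, 0.087]
contact_force: [-1.2, 1.7, 1.5]
width: 0.0598
```

```bash
python3 -c "
from h import *
s,im,d=shot('wrist','w4');goal([.431,.2957,.26],104,s)
"
```

```text
clock 3.35 pos [0.4316 0.2962 0.1378] yaw 104.01 w 59.78 tilt [0.0016 0.0019] F [-1.2  1.7  1.5]
shift mm [-122.2   -0.2   -0.4] turn deg 0.01 (tool x down) q6 -1.35
```

View pics/w4.png

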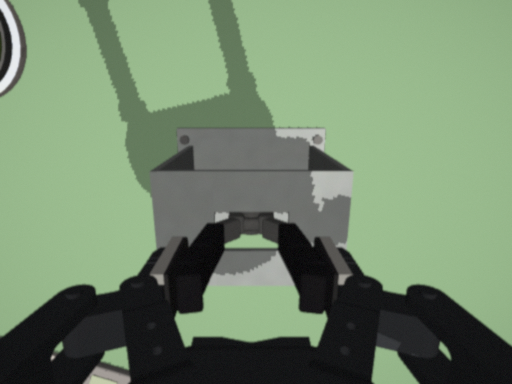

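Call:
{"op": "play_rows", "data": {"plan": [[[0.3,-0.005,0,0,0],[0.3,-0.018,0,0,0],[0.3,-0.035,0,0,0],[0.3,-0.055,0,0,0],[0.3,-0.075,0,0,0],[0.3,-0.095,0,0,0],[0.3,-0.115,0,0,0],[0.3,-0.122,0,0,0],[0.3,-0.122,0,0,0]]]}}

```text
clock: 4.3
position: [0.4318, 0.2959, 0.2604]
ee_rot: [0.703, -0.086, 0.701, 0.087]
contact_force: [-0.6, -0.2, -1.9]
width: 0.06
```

```bash
python3 -c "
from h import *
s,im,d=shot('scene','s5');goal([.431,.2957,.26],104,s)
crop(im,330,150,450,290,4,'c_s5')
shot('wrist','w5')
"
```

```text
clock 4.3 pos [0.4318 0.2959 0.2604] yaw 104.01 w 60.02 tilt [0.0031 0.0022] F [-0.6 -0.2 -1.9]
shift mm [ 0.4 -0.  -0.8] turn deg 0.01 (tool x down) q6 -1.35
```

View pics/c_s5.png

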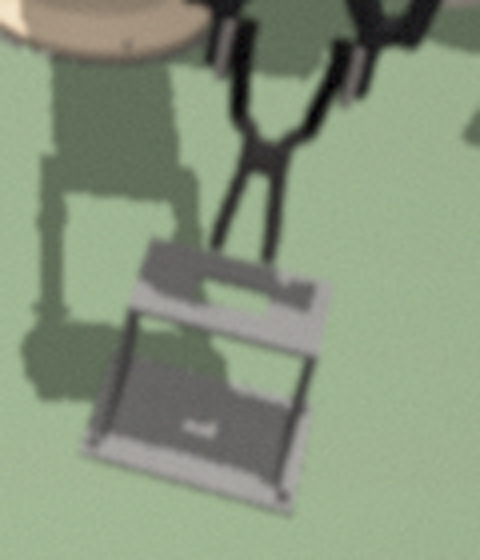

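View pics/w5.png

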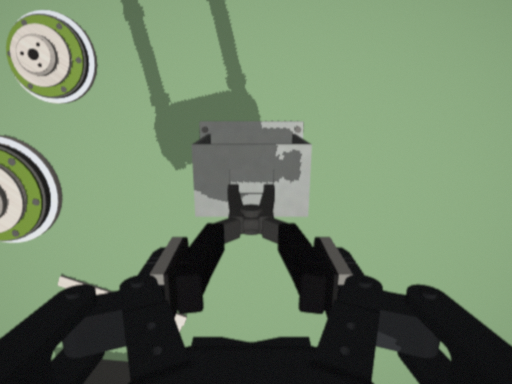

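```bash
python3 -c "
from h import *
c=cam('top');p=ray(c,[(336.1,201.4),(345,208),(333.6,213.9),(372.4,219.5)],.011);print(p.round(4));m=(p[0]+p[1])/2
e=p[0]-p[1];print('eyes mid',m,'dist',np.linalg.norm(e),'yaw line',np.degrees(np.arctan2(e[1],e[0])),'gap dir',np.degrees(np.arctan2(*(m-p[2])[1::-1])))
s=manip.get_state();yaw=np.degrees(np.arctan2(e[1],e[0]))
goal([m[0],m[1],.20],yaw)
cw=cam('wrist',s);q=s['ee_rot'];T=Ro.from_quat([q[1],q[2],q[3],q[0]]).as_matrix()
for x in(.1,.115):print(proj(cw,s['position']+np.array([[x,-.015,0],[x,.015,0]])@T.T))
z=np.load('pics/w5.npz');crop(z['im'],200,150,310,250,6,'c_w5')
"
```

```text
[[ 0.5026 -0.232   0.011 ]
 [ 0.4845 -0.2566  0.011 ]
 [ 0.4679 -0.2249  0.011 ]
 [ 0.4532 -0.332   0.011 ]]
eyes mid [ 0.4935367  -0.24429199  0.011     ] dist 0.030515155944009324 yaw line 53.507429623431314 gap dir -37.106492707332364
clock 4.4 pos [0.4308 0.2955 0.2588] yaw 104.01 w 60.31 tilt [-0.0001  0.0007] F [ 0.1  0.1 -1.6]
shift mm [  58.4 -539.   -69.8] turn deg 50.5 (tool x down) q6 -1.35
[[232.49258141 194.32400583]
 [269.77722348 194.34929131]]
[[233.48581894 189.45805306]
 [268.74935973 189.48173477]]
```

View pics/c_w5.png

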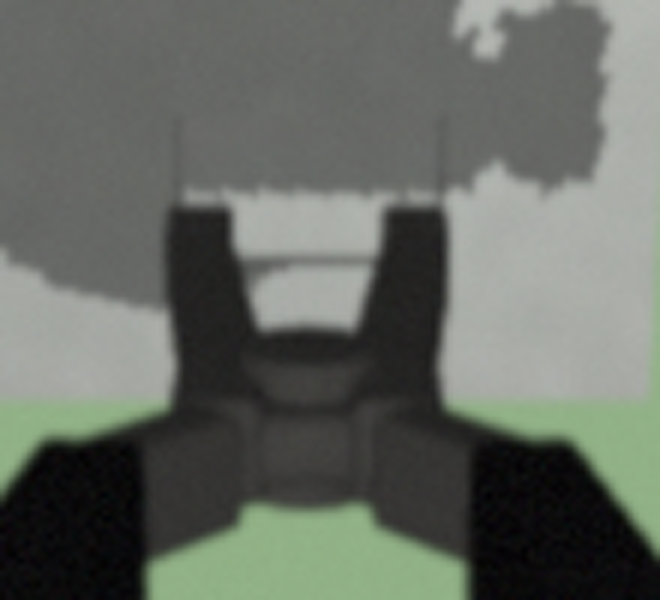

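Call:
{"op": "play_rows", "data": {"plan": [[[0.3,0,-0.015,-0.002,2],[0.3,0,-0.045,-0.006,5],[0.3,0,-0.085,-0.011,10],[0.3,0,-0.13,-0.017,15],[0.3,0,-0.175,-0.022,20],[0.3,0,-0.22,-0.028,25],[0.3,0,-0.265,-0.034,30],[0.3,0,-0.31,-0.04,35],[0.3,0,-0.355,-0.046,39],[0.3,0,-0.4,-0.052,43],[0.3,0,-0.44,-0.057,46],[0.3,0,-0.475,-0.061,48]]]}}

```text
clock: 5.6
position: [0.4852, -0.183, 0.2572]
ee_rot: [0.675, 0.208, 0.677, -0.208]
contact_force: [1.3, 0.3, -1.6]
width: 0.0601
```

```bash
python3 -c "
from h import *
goal([.4935,-.2443,.21],53.5)
"
```

```text
clock 5.6 pos [ 0.4852 -0.183   0.2572] yaw 55.74 w 60.1 tilt [-0.0026  0.0008] F [ 1.3  0.3 -1.6]
shift mm [ 47.1 -46.   41.5] turn deg 2.24 (tool x down) q6 -1.47
```

Call:
{"op": "play_rows", "data": {"plan": [[[0.3,0.005,-0.015,0.012,1],[0.3,0.02,-0.03,0.027,2.2],[0.3,0.037,-0.042,0.037,2.2],[0.3,0.047,-0.046,0.041,2.2],[0.3,0.047,-0.046,0.041,2.2],[0.3,0.047,-0.046,0.041,2.2],[0.3,0.047,-0.046,0.041,2.2]]]}}

```text
clock: 6.3
position: [0.4933, -0.2433, 0.2108]
ee_rot: [0.671, 0.221, 0.672, -0.221]
contact_force: [-0.4, -0.2, -1.0]
width: 0.0598
```

```bash
python3 -c "
from h import *
s,im,d=shot('wrist','w6');goal([.4935,-.2443,.21],53.5,s)
crop(im,170,90,330,210,5,'c_w6')
"
```

```text
clock 6.3 pos [ 0.4933 -0.2433  0.2108] yaw 53.59 w 59.77 tilt [-0.0016  0.0007] F [-0.4 -0.2 -1. ]
shift mm [ 0.8 -0.7  0.7] turn deg 0.09 (tool x down) q6 -1.52
```

View pics/c_w6.png

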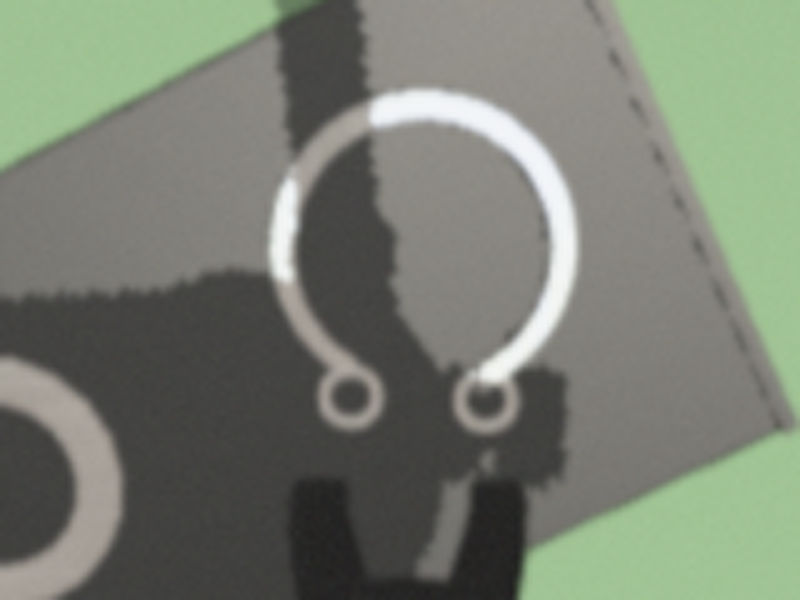

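```bash
cat > eyes.py <<'E'
from h import *
def eyes(f,uv,z):
    n=np.load(f);s=dict(position=n["pos"],ee_rot=n["rot"]);c=cam("wrist",s);p=ray(c,uv,z);e=p[1]-p[0]
    q=s["ee_rot"];T=Ro.from_quat([q[1],q[2],q[3],q[0]]).as_matrix()
    print("eyes",p.round(4),"mid",p.mean(0).round(4),"dist",np.linalg.norm(e).round(4),"yaw",np.degrees(np.arctan2(e[1],e[0])).round(2),"mid in tool mm",(T.T@(p.mean(0)-s["position"])*1e3).round(1))
E
python3 -c "
from eyes import *
n=np.load('pics/w6.npz');im=n['im'][160:180,225:285];g=cv2.resize(im,None,fx=10,fy=10,interpolation=cv2.INTER_CUBIC)
cv2.imwrite('pics/e6.png',g[:,:,::-1])
eyes('pics/w6.npz',[(240.2,169.8),(267.4,170.6)],.012)
"
```

```text
eyes [[ 0.4864 -0.2527  0.012 ]
 [ 0.505  -0.229   0.012 ]] mid [ 0.4957 -0.2409  0.012 ] dist 0.0302 yaw 51.91 mid in tool mm [198.8   3.5   0.8]
```

View pics/e6.png

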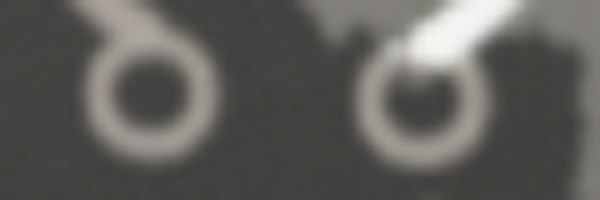

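Call:
{"op": "play_rows", "data": {"plan": [[[0.3,0.015,0.0015,0.0005,0.7],[0.3,0.035,0.003,0.001,1.4],[0.3,0.055,0.003,0.001,1.4],[0.3,0.065,0.003,0.001,1.4],[0.3,0.065,0.003,0.001,1.4],[0.3,0.065,0.003,0.001,1.4]]]}}

```text
clock: 6.95
position: [0.4966, -0.2416, 0.1469]
ee_rot: [0.669, 0.229, 0.669, -0.229]
contact_force: [0.5, 0.3, -1.7]
width: 0.0598
```

```bash
python3 -c "
from h import *
s,im,d=shot('wrist','w7');goal([.4935,-.2443,.21],53.5,s)
crop(im,190,120,310,210,6,'c_w7')
"
```

```text
clock 6.95 pos [ 0.4966 -0.2416  0.1469] yaw 52.23 w 59.82 tilt [ 0.0001 -0.0006] F [ 0.5  0.3 -1.7]
shift mm [-63.1  -4.   -0.8] turn deg -1.27 (tool x down) q6 -1.49
```

View pics/c_w7.png

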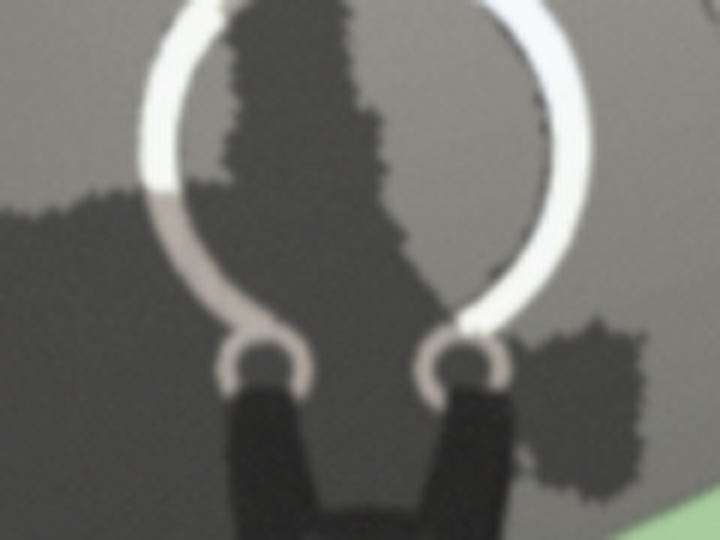

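```bash
python3 -c "
from eyes import *
eyes('pics/w7.npz',[(233.8,180.6),(266.8,180.6)],.012)
n=np.load('pics/w7.npz');s=dict(position=n['pos'],ee_rot=n['rot']);c=cam('wrist',s)
q=s['ee_rot'];T=Ro.from_quat([q[1],q[2],q[3],q[0]]).as_matrix()
# predicted shoulder front edge (x tool=.1093..., z=+6)
for z in(-.006,0,.006):print(z,proj(c,s['position']+np.array([[.1093,-.0151,z],[.1093,.0151,z]])@T.T))
for z in(0,):print('pin end',proj(c,s['position']+np.array([[.1148,-.0151,z],[.1148,.0151,z]])@T.T))
crop(n['im'],225,165,275,205,14,'e7')
"
```

```text
eyes [[ 0.485  -0.2522  0.012 ]
 [ 0.5034 -0.2285  0.012 ]] mid [ 0.4942 -0.2403  0.012 ] dist 0.03 yaw 52.26 mid in tool mm [134.9  -0.4  -2.7]
-0.006 [[232.48816892 183.93147341]
 [268.97361393 183.94790691]]
0 [[232.59909953 190.9202597 ]
 [268.85362591 190.93625458]]
0.006 [[232.70863477 197.82113526]
 [268.73514713 197.83670123]]
pin end [[232.95588421 189.20100349]
 [268.48914365 189.21676085]]
```

View pics/e7.png

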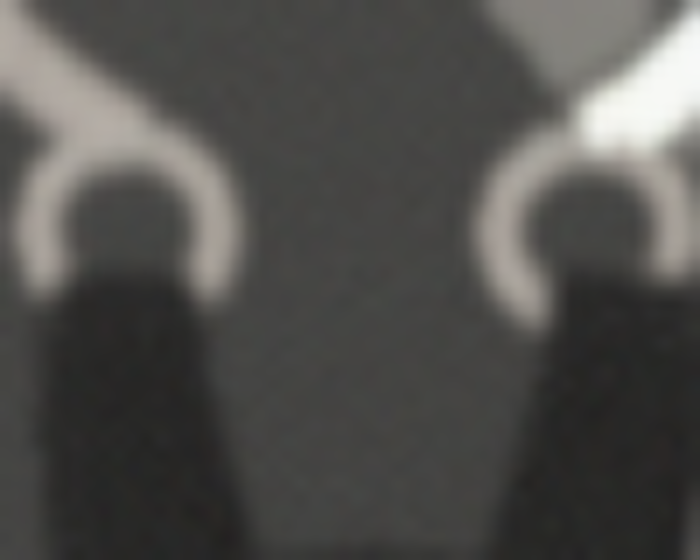

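Call:
{"op": "play_rows", "data": {"plan": [[[0.3,0.004,-0.0007,-0.0016,0],[0.3,0.01,-0.0013,-0.0032,0],[0.3,0.016,-0.0013,-0.0032,0],[0.3,0.017,-0.0013,-0.0032,0],[0.3,0.017,-0.0013,-0.0032,0]]]}}

```text
clock: 7.5
position: [0.4932, -0.2408, 0.1297]
ee_rot: [0.669, 0.229, 0.669, -0.229]
contact_force: [-0.6, -0.3, -2.1]
width: 0.0599
```

```bash
python3 -c "
from eyes import *
s,im,d=shot('wrist','w8');goal([.4935,-.2443,.21],53.5,s)
crop(im,220,155,280,205,13,'e8')
c=cam('wrist',s)
q=s['ee_rot'];T=Ro.from_quat([q[1],q[2],q[3],q[0]]).as_matrix()
for z in(-.006,0,.006):print(z,proj(c,s['position']+np.array([[.1093,-.0151,z],[.1093,.0151,z]])@T.T))
"
```

```text
clock 7.5 pos [ 0.4932 -0.2408  0.1297] yaw 52.21 w 59.86 tilt [-0.0001 -0.0004] F [-0.6 -0.3 -2.1]
shift mm [-80.3  -2.6   2.4] turn deg -1.29 (tool x down) q6 -1.49
-0.006 [[232.48816657 183.93114273]
 [268.97361117 183.9475802 ]]
0 [[232.59909659 190.91993101]
 [268.85362258 190.93592992]]
0.006 [[232.70863125 197.82080857]
 [268.73514323 197.8363786 ]]
```

View pics/e8.png

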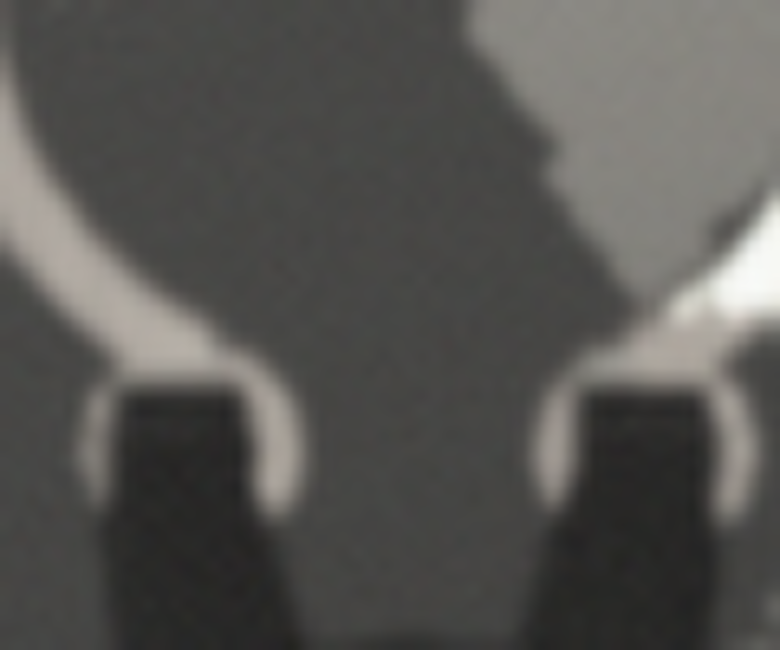

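```bash
python3 -c "
from eyes import *
for r in (187,188.3,189.5): eyes('pics/w8.npz',[(234.2,r),(269.1,r)],.012)
"
```

```text
eyes [[ 0.4835 -0.2513  0.012 ]
 [ 0.5019 -0.2276  0.012 ]] mid [ 0.4927 -0.2395  0.012 ] dist 0.0299 yaw 52.24 mid in tool mm [117.7   0.8  -1.2]
eyes [[ 0.4844 -0.252   0.012 ]
 [ 0.5028 -0.2283  0.012 ]] mid [ 0.4936 -0.2402  0.012 ] dist 0.03 yaw 52.24 mid in tool mm [117.7   0.8  -0. ]
eyes [[ 0.4853 -0.2527  0.012 ]
 [ 0.5036 -0.229   0.012 ]] mid [ 0.4945 -0.2408  0.012 ] dist 0.03 yaw 52.24 mid in tool mm [117.7   0.8   1. ]
```

Call:
{"op": "play_rows", "data": {"plan": [[[0.3,0.002,0.0003,0,0],[0.3,0.004,0.0003,0,0],[0.3,0.006,0.0003,0,0],[0.3,0.007,0.0003,0,0],[0.3,0.007,0.0003,0,0],[0.3,0.007,0.0003,0,0]]]}}

```text
clock: 8.15
position: [0.4936, -0.2407, 0.123]
ee_rot: [0.669, 0.229, 0.669, -0.229]
contact_force: [0.4, 0.2, -2.6]
width: 0.0599
```

```bash
python3 -c "
from eyes import *
s,im,d=shot('wrist','w9');goal([.4935,-.2443,.21],53.5,s)
crop(im,220,155,280,205,13,'e9')
"
```

```text
clock 8.15 pos [ 0.4936 -0.2407  0.123 ] yaw 52.21 w 59.87 tilt [ 0.0004 -0.0007] F [ 0.4  0.2 -2.6]
shift mm [-87.   -3.    2.2] turn deg -1.29 (tool x down) q6 -1.49
```

View pics/e9.png

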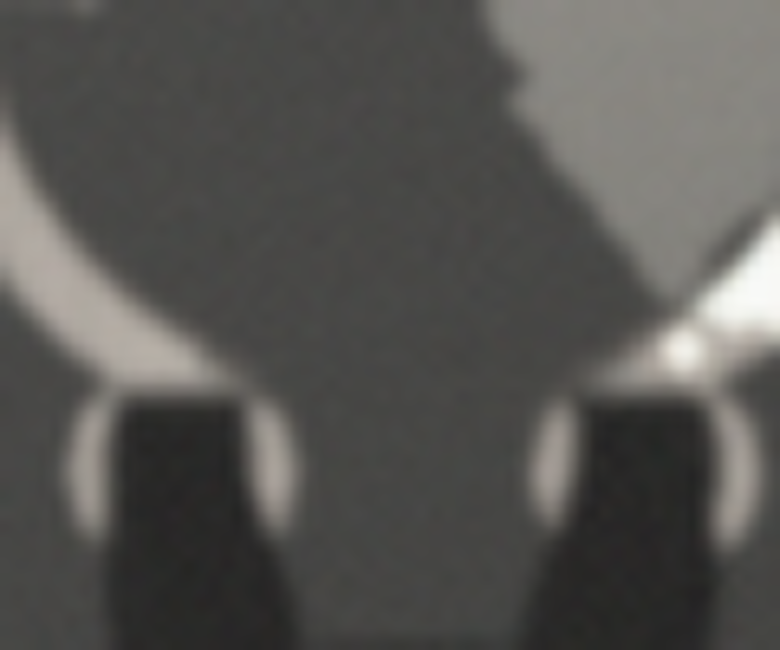

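Call:
{"op": "play_rows", "data": {"plan": [[[0.3,0.0008,0,0,0],[0.3,0.0015,0,0,0],[0.3,0.002,0,0,0],[0.3,0.002,0,0,0],[0.3,0.002,0,0,0]]]}}

```text
clock: 8.7
position: [0.4945, -0.2413, 0.1223]
ee_rot: [0.67, 0.228, 0.668, -0.229]
contact_force: [0.8, -1.3, 4.4]
width: 0.0594
```

Call:
{"op": "play_rows", "data": {"grip_force": 45, "plan": [[[0.33,-0.0005,0,0,0],[0.36,-0.001,0,0,0],[0.39,-0.0015,0,0,0],[0.42,-0.002,0,0,0],[0.42,-0.002,0,0,0]]]}}

```text
clock: 9.2
position: [0.4953, -0.2412, 0.125]
ee_rot: [0.671, 0.229, 0.667, -0.229]
contact_force: [1.5, 0.5, 6.5]
width: 0.0495
```

```bash
python3 -c "
from eyes import *
s,im,d=shot('wrist','w10');goal([.4935,-.2443,.21],53.5,s)
crop(im,150,110,350,260,4,'e10')
"
```

```text
clock 9.2 pos [ 0.4953 -0.2412  0.125 ] yaw 52.2 w 49.48 tilt [ 0.0048 -0.0025] F [1.5 0.5 6.5]
shift mm [-85.   -3.5   0.9] turn deg -1.3 (tool x down) q6 -1.49
```

View pics/e10.png

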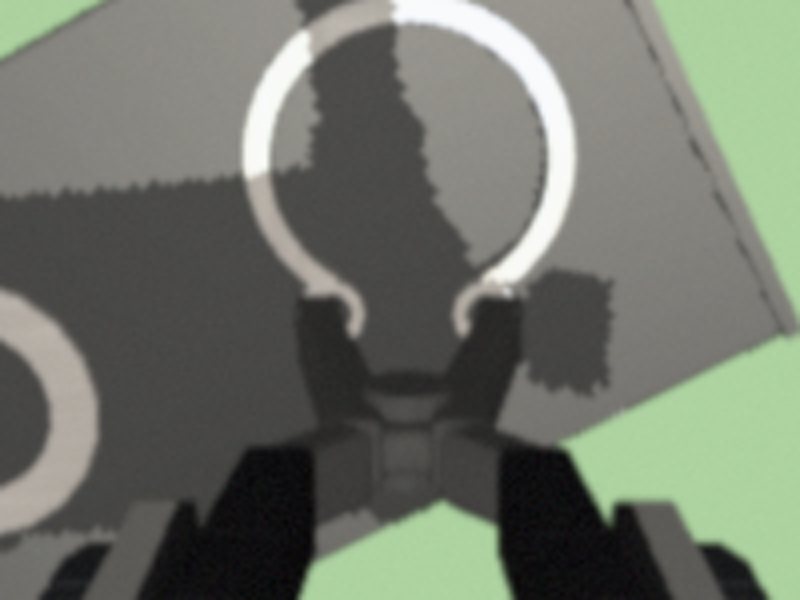

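Call:
{"op": "play_rows", "data": {"plan": [[[0.45,-0.0007,0,0,0],[0.48,-0.0012,0,0,0],[0.51,-0.0016,0,0,0],[0.54,-0.002,0,0,0],[0.54,-0.002,0,0,0]]]}}

```text
clock: 9.75
position: [0.4954, -0.2412, 0.127]
ee_rot: [0.671, 0.229, 0.667, -0.229]
contact_force: [1.6, 1.1, 3.0]
width: 0.0393
```

Call:
{"op": "play_rows", "data": {"plan": [[[0.57,-0.0004,0,0,0],[0.6,-0.0007,0,0,0],[0.63,-0.001,0,0,0],[0.66,-0.0012,0,0,0],[0.66,-0.0012,0,0,0]]]}}

```text
clock: 10.25
position: [0.4951, -0.2412, 0.128]
ee_rot: [0.671, 0.229, 0.667, -0.229]
contact_force: [0.9, 0.6, 0.7]
width: 0.0303
```

```bash
python3 -c "
from eyes import *
s,im,d=shot('wrist','w11');goal([.4935,-.2443,.21],53.5,s)
crop(im,150,110,350,260,4,'e11')
"
```

```text
clock 10.25 pos [ 0.4951 -0.2412  0.128 ] yaw 52.2 w 30.27 tilt [ 0.0044 -0.0024] F [0.9 0.6 0.7]
shift mm [-82.   -3.4   1. ] turn deg -1.3 (tool x down) q6 -1.49
```

View pics/e11.png

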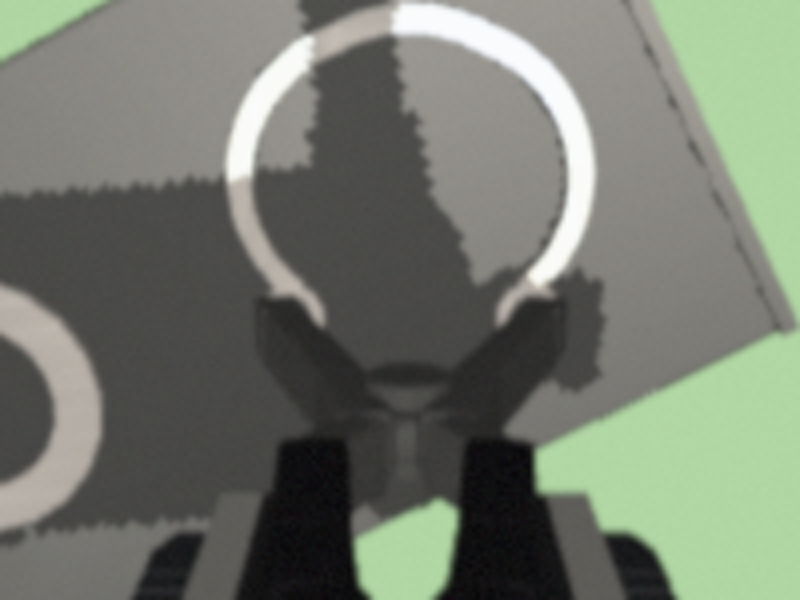

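Call:
{"op": "play_rows", "data": {"plan": [[[0.66,-0.003,0,0,0],[0.66,-0.008,0,0,0],[0.66,-0.016,0,0,0],[0.66,-0.028,0,0,0],[0.66,-0.042,0,0,0],[0.66,-0.058,0,0,0],[0.66,-0.072,0,0,0],[0.66,-0.08,0,0,0],[0.66,-0.08,0,0,0],[0.66,-0.08,0,0,0]]]}}

```text
clock: 11.3
position: [0.4946, -0.2409, 0.2079]
ee_rot: [0.671, 0.229, 0.667, -0.229]
contact_force: [-0.0, 0.2, -3.6]
width: 0.0305
```

```bash
python3 -c "
from eyes import *
s,im,d=shot('wrist','w12');goal([.4935,-.2443,.21],53.5,s)
crop(im,150,110,350,260,4,'e12')
s,im,d=shot('scene','s12')
crop(im,140,80,280,220,4,'es12')
"
```

```text
clock 11.3 pos [ 0.4946 -0.2409  0.2079] yaw 52.2 w 30.46 tilt [ 0.0042 -0.0023] F [-0.   0.2 -3.6]
shift mm [-2.1 -3.3  1.2] turn deg -1.3 (tool x down) q6 -1.49
```

View pics/e12.png

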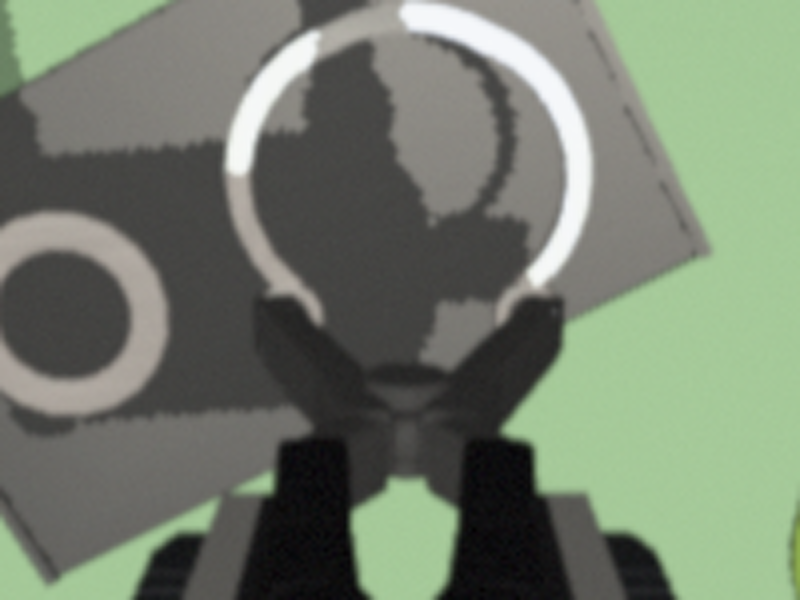

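View pics/es12.png

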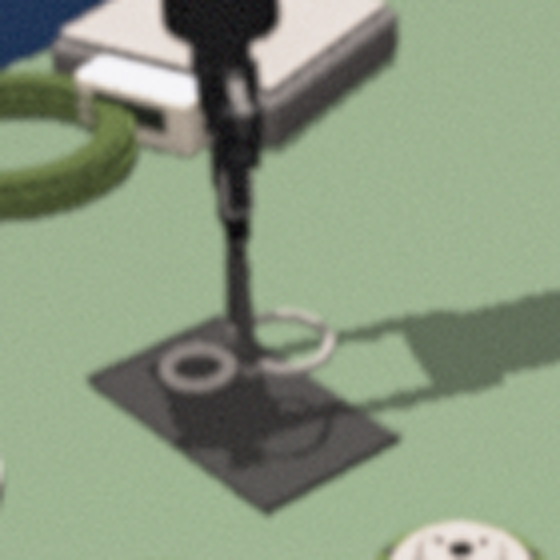

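```bash
cat > ringfit.py <<'E'
from h import *
def ringfit(f,x0=.108,x1=.130):
    n=np.load(f);im,d=n["im"],n["d"];K=manip.camera_params("wrist");M=K["mount"];k=K["intrinsics"]
    v,u=np.indices(d.shape);P=np.stack([(u-k[0,2])/k[0,0]*d,(v-k[1,2])/k[1,1]*d,d],-1)@M[:3,:3].T+M[:3,3]
    m=(P[...,0]>x0)&(P[...,0]<x1)&(abs(P[...,1])<.05)&(P[...,2]<-.010)&(P[...,2]>-.09)&(d>0)&(im.min(2)>90)
    Q=P[m];A=np.c_[Q[:,1:],np.ones(len(Q))];a=np.linalg.lstsq(A,Q[:,0],rcond=None)[0]
    print("n",len(Q),"plane x=a*y+b*z+c",a.round(4),"resid",np.std(A@a-Q[:,0]).round(5))
    # refine: circle on ray/plane-intersected pixels
    c=a[2]+a[1]*-.03
    rd=np.stack([(u-k[0,2])/k[0,0],(v-k[1,2])/k[1,1],np.ones(d.shape)],-1)@M[:3,:3].T
    L=(c-M[0,3])/rd[...,0];W=M[:3,3]+rd*L[...,None]
    q=W[m][:,1:];
    A=np.c_[2*q,np.ones(len(q))];s=np.linalg.lstsq(A,(q**2).sum(1),rcond=None)[0]
    r=np.hypot(*(q-s[:2]).T);print("circle centre tool y,z mm",(s[:2]*1e3).round(2),"r in/out mm",np.percentile(r,[3,97])*1e3,"c",c.round(4))
    h=[]
    for t in range(0,360,20):
        ang=np.degrees(np.arctan2(q[:,1]-s[1],q[:,0]-s[0]))%360;w=abs((ang-t+180)%360-180)<8
        if w.sum()>4:h.append((t,round(np.percentile(r[w],6)*1e3,1)))
    print(h)
    e=q[(q[:,1]<0)];print("y range",e[:,0].min(),e[:,0].max(),"z min",q[:,1].min())
    return m
E
python3 -c "
from ringfit import *
m=ringfit('pics/w12.npz')
cv2.imwrite('pics/m12.png',m[100:260,140:360].astype(np.uint8)*255)
"
```

```text
n 1215 plane x=a*y+b*z+c [ 1.000e-04 -1.730e-02  1.173e-01] resid 0.00102
circle centre tool y,z mm [  0.65 -28.31] r in/out mm [31.62215218 37.52391645] c 0.1178
[(0, np.float64(32.9)), (20, np.float64(31.6)), (40, np.float64(30.7)), (140, np.float64(31.5)), (160, np.float64(32.0)), (180, np.float64(33.0)), (200, np.float64(32.9)), (220, np.float64(32.7)), (240, np.float64(31.5)), (260, np.float64(31.8)), (280, np.float64(31.8)), (300, np.float64(31.5)), (320, np.float64(32.6)), (340, np.float64(32.9))]
y range -0.036639271346493654 0.03854625179703742 z min -0.0649840816863784
```

View pics/m12.png

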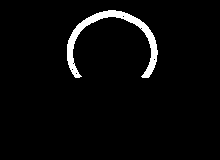

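```bash
python3 -c "
from h import *
goal([.577,-.0105,.215],85)
c=cam('top');print(ray(c,[(256.9,184)],.055)) 
z=np.load('pics/top0.npz');crop(z['im'],230,158,285,213,12,'hubtop')
"
```

```text
clock 11.4 pos [ 0.4943 -0.2407  0.2072] yaw 52.2 w 30.14 tilt [ 0.0029 -0.0015] F [ 0.3 -0.2 -3. ]
shift mm [ -7.9 232.6 -75.7] turn deg -32.8 (tool x down) q6 -1.49
[[ 0.54597134 -0.01166506  0.055     ]]
```

View pics/hubtop.png

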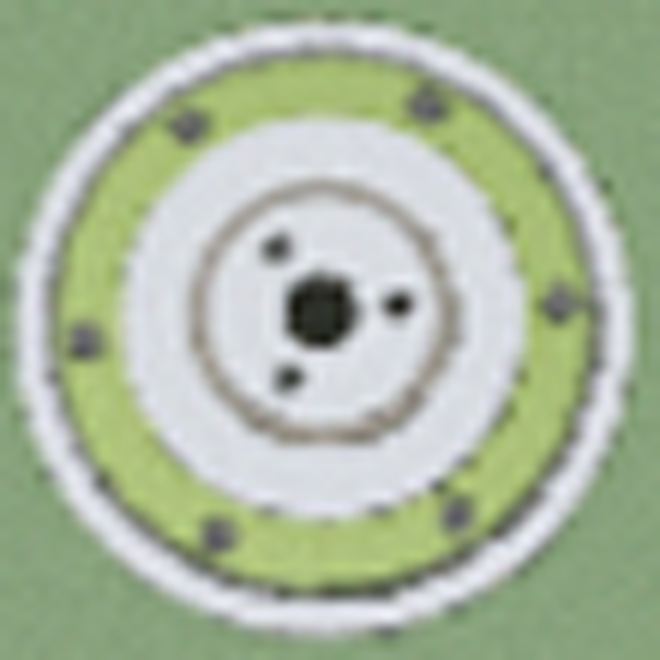

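Call:
{"op": "play_rows", "data": {"plan": [[[0.66,-0.002,0.008,-0.003,-2],[0.66,-0.005,0.028,-0.01,-5],[0.66,-0.008,0.055,-0.018,-9],[0.66,-0.008,0.085,-0.028,-13],[0.66,-0.008,0.118,-0.039,-18],[0.66,-0.008,0.15,-0.05,-22],[0.66,-0.008,0.18,-0.06,-26],[0.66,-0.008,0.205,-0.068,-30],[0.66,-0.008,0.222,-0.073,-32.5],[0.66,-0.008,0.23,-0.076,-32.8],[0.66,-0.008,0.23,-0.076,-32.8],[0.66,-0.008,0.23,-0.076,-32.8]]]}}

```text
clock: 12.6
position: [0.5747, -0.0128, 0.2148]
ee_rot: [0.707, 0.03, 0.706, -0.032]
contact_force: [0.0, -0.6, -1.4]
width: 0.0305
```

```bash
python3 -c "
from ringfit import *
s,im,d=shot('wrist','w13');goal([.5755,-.0125,.215],85,s)
crop(im,150,90,350,240,4,'e13')
ringfit('pics/w13.npz')
"
```

```text
clock 12.6 pos [ 0.5747 -0.0128  0.2148] yaw 85.0 w 30.5 tilt [ 0.0019 -0.0022] F [ 0.  -0.6 -1.4]
shift mm [-0.2  0.4  0.7] turn deg -0.0 (tool x down) q6 -1.63
n 1234 plane x=a*y+b*z+c [-1.000e-04 -1.760e-02  1.175e-01] resid 0.00111
circle centre tool y,z mm [  0.47 -28.52] r in/out mm [31.44796678 37.48587288] c 0.118
[(0, np.float64(32.9)), (20, np.float64(31.6)), (40, np.float64(31.0)), (140, np.float64(30.8)), (160, np.float64(31.8)), (180, np.float64(33.0)), (200, np.float64(32.9)), (220, np.float64(32.5)), (240, np.float64(31.4)), (260, np.float64(31.6)), (280, np.float64(31.7)), (300, np.float64(31.4)), (320, np.float64(32.5)), (340, np.float64(32.8))]
y range -0.036908397535620426 0.03832391049808018 z min -0.06512389374075814
```

View pics/e13.png

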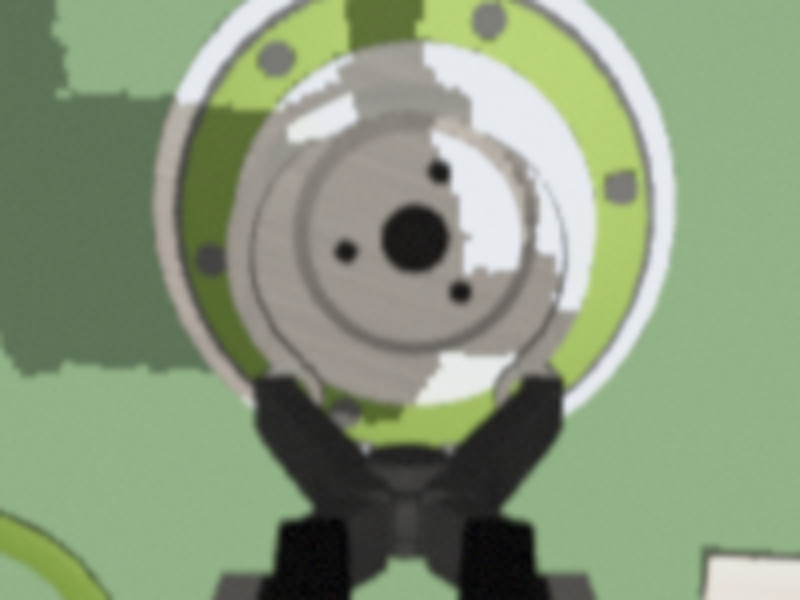

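```bash
cat > hubm.py <<'E'
from h import *
def hub(f,uv0,z=.055,rad=10,thr=50):
    n=np.load(f);im=n["im"];s=dict(position=n["pos"],ee_rot=n["rot"]);c=cam("wrist",s)
    g=im.max(2).astype(float);v,u=np.indices(g.shape);w=np.clip(110-g,0,80)*(np.hypot(u-uv0[0],v-uv0[1])<rad)
    uv=((u*w).sum()/w.sum(),(v*w).sum()/w.sum());p=ray(c,uv,z)[0]
    q=s["ee_rot"];T=Ro.from_quat([q[1],q[2],q[3],q[0]]).as_matrix()
    print("hole px",np.round(uv,2),"world",p.round(4),"tool mm",(T.T@(p-s["position"])*1e3).round(2),"area",w.sum()/80)
E
python3 -c "
from hubm import *
hub('pics/w13.npz',(253.2,149))
"
```

```text
hole px [253.3  149.24] world [ 0.5474 -0.0085  0.055 ] tool mm [159.74   2.22 -27.92] area 199.425
```

Call:
{"op": "play_rows", "data": {"plan": [[[0.66,0.005,0.0008,0.0002,0],[0.66,0.015,0.0017,0.0005,0],[0.66,0.024,0.0017,0.0005,0],[0.66,0.029,0.0017,0.0005,0],[0.66,0.029,0.0017,0.0005,0],[0.66,0.029,0.0017,0.0005,0]]]}}

```text
clock: 13.25
position: [0.5755, -0.0116, 0.1857]
ee_rot: [0.707, 0.03, 0.706, -0.032]
contact_force: [0.1, 0.9, -1.6]
width: 0.0304
```

```bash
python3 -c "
from ringfit import *
from hubm import *
s,im,d=shot('wrist','w14');goal([.5755,-.0125,.215],85,s)
crop(im,150,90,350,240,4,'e14')
ringfit('pics/w14.npz',.108,.1205);hub('pics/w14.npz',(252,162))
shot('scene','s14')
"
```

```text
clock 13.25 pos [ 0.5755 -0.0116  0.1857] yaw 84.95 w 30.36 tilt [ 0.0019 -0.0021] F [ 0.1  0.9 -1.6]
shift mm [-29.3  -0.9   0.2] turn deg -0.05 (tool x down) q6 -1.62
n 1179 plane x=a*y+b*z+c [-0.0016 -0.0277  0.117 ] resid 0.00073
circle centre tool y,z mm [  0.46 -28.28] r in/out mm [31.6753813  37.51050173] c 0.1178
[(0, np.float64(32.9)), (20, np.float64(32.0)), (40, np.float64(31.0)), (140, np.float64(31.1)), (160, np.float64(32.1)), (180, np.float64(33.0)), (200, np.float64(33.2)), (220, np.float64(32.8)), (240, np.float64(31.7)), (260, np.float64(31.8)), (280, np.float64(31.8)), (300, np.float64(31.6)), (320, np.float64(32.7)), (340, np.float64(33.2))]
y range -0.036877392786676635 0.03829142600963182 z min -0.0651273398726664
hole px [252.02 157.08] world [ 0.5508 -0.0088  0.055 ] tool mm [130.65   0.88 -25.05] area 116.4875
```

View pics/e14.png

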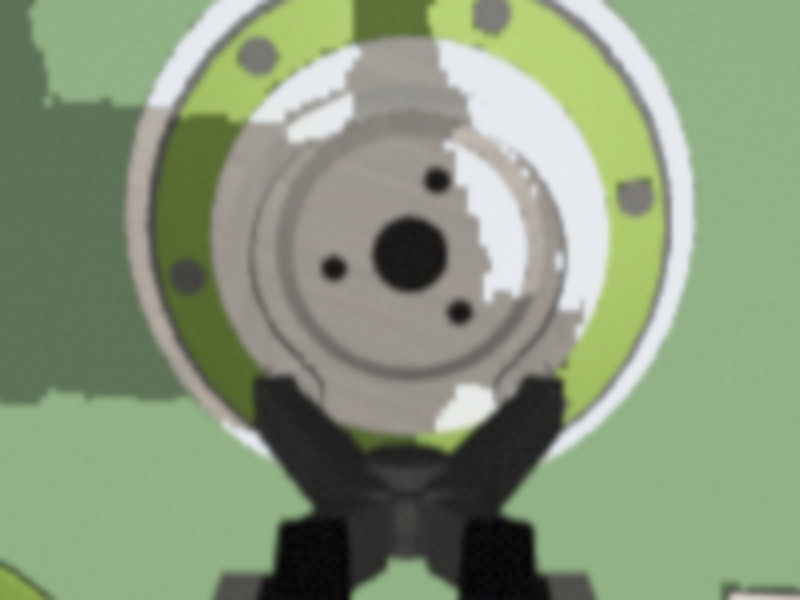

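```bash
python3 -c "
from hubm import *
hub('pics/w14.npz',(252,153.2),rad=11)
n=np.load('pics/s14.npz');crop(n['im'],190,150,320,260,6,'es14')
"
```

```text
hole px [252.08 153.18] world [ 0.5474 -0.0085  0.055 ] tool mm [130.64   0.93 -28.48] area 248.5875
```

View pics/es14.png

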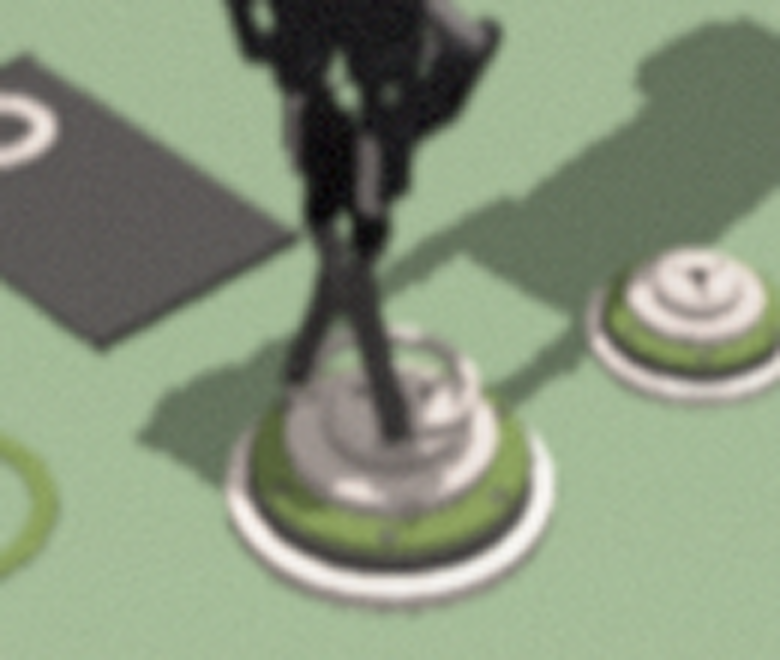

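Call:
{"op": "play_rows", "data": {"plan": [[[0.66,0.003,0.0004,-0.0001,0],[0.66,0.006,0.0004,-0.0001,0],[0.66,0.009,0.0004,-0.0001,0],[0.66,0.012,0.0004,-0.0001,0],[0.66,0.012,0.0004,-0.0001,0],[0.66,0.012,0.0004,-0.0001,0]]]}}

```text
clock: 13.95
position: [0.5757, -0.0112, 0.1741]
ee_rot: [0.707, 0.03, 0.705, -0.032]
contact_force: [0.2, 0.8, -2.3]
width: 0.0301
```

```bash
python3 -c "
from ringfit import *
from hubm import *
s,im,d=shot('wrist','w15');goal([.5755,-.0125,.215],85,s)
crop(im,150,90,350,240,4,'e15')
hub('pics/w15.npz',(252,156),rad=11)
"
```

```text
clock 13.95 pos [ 0.5757 -0.0112  0.1741] yaw 84.96 w 30.09 tilt [ 0.0027 -0.0022] F [ 0.2  0.8 -2.3]
shift mm [-40.9  -1.4   0. ] turn deg -0.04 (tool x down) q6 -1.62
hole px [251.61 154.93] world [ 0.5474 -0.0084  0.055 ] tool mm [119.     0.48 -28.75] area 270.0875
```

View pics/e15.png

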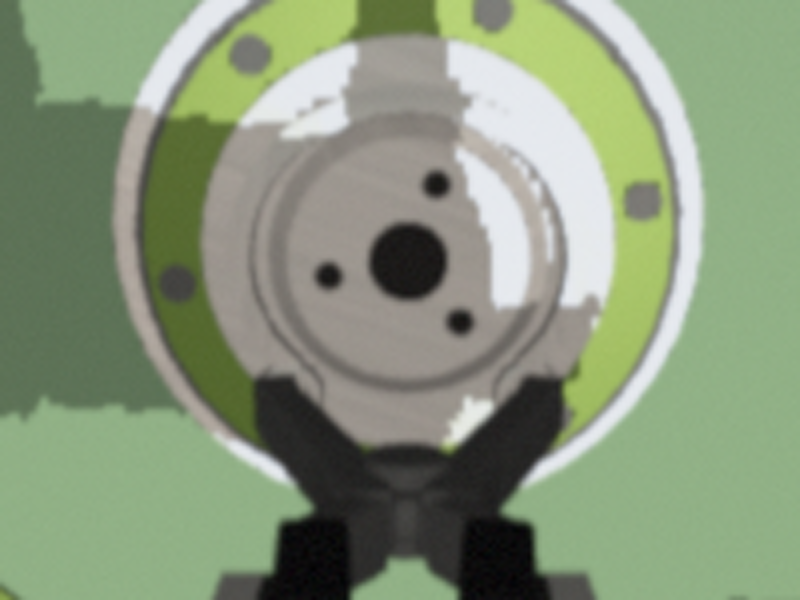

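Call:
{"op": "play_rows", "data": {"plan": [[[0.66,0.0015,0,0,0],[0.66,0.003,0,0,0],[0.66,0.0045,0,0,0],[0.66,0.006,0,0,0],[0.66,0.006,0,0,0]]]}}

```text
clock: 14.5
position: [0.5756, -0.0112, 0.1679]
ee_rot: [0.707, 0.03, 0.706, -0.032]
contact_force: [0.6, -0.3, -1.8]
width: 0.0304
```

```bash
python3 -c "
from ringfit import *
from hubm import *
s,im,d=shot('wrist','w16');goal([.5755,-.0125,.215],85,s)
crop(im,150,90,350,240,4,'e16')
hub('pics/w16.npz',(252,156),rad=11)
"
```

```text
clock 14.5 pos [ 0.5756 -0.0112  0.1679] yaw 84.96 w 30.37 tilt [ 0.0024 -0.0022] F [ 0.6 -0.3 -1.8]
shift mm [-47.1  -1.4   0.1] turn deg -0.04 (tool x down) q6 -1.62
hole px [251.59 156.22] world [ 0.5474 -0.0085  0.055 ] tool mm [112.83   0.45 -28.65] area 284.575
```

View pics/e16.png

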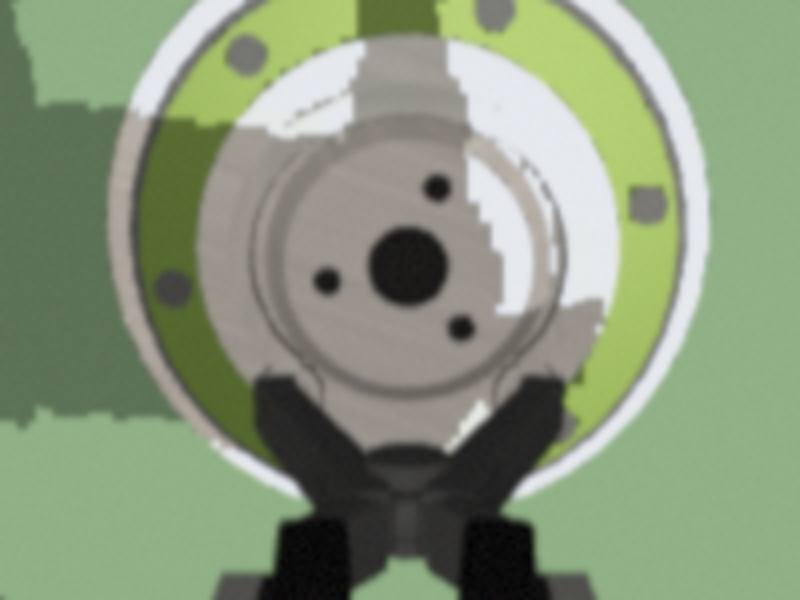

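Call:
{"op": "play_rows", "data": {"plan": [[[0.66,0.0015,0,0,0],[0.66,0.003,0,0,0],[0.66,0.0045,0,0,0],[0.66,0.006,0,0,0],[0.66,0.006,0,0,0]]]}}

```text
clock: 15.05
position: [0.5759, -0.0112, 0.162]
ee_rot: [0.707, 0.03, 0.705, -0.032]
contact_force: [0.0, -0.3, -1.8]
width: 0.03
```

Call:
{"op": "play_rows", "data": {"plan": [[[0.66,0.0007,0,0,0],[0.66,0.0014,0,0,0],[0.66,0.002,0,0,0],[0.66,0.002,0,0,0]]]}}

```text
clock: 15.45
position: [0.5761, -0.0113, 0.1604]
ee_rot: [0.708, 0.03, 0.705, -0.032]
contact_force: [-0.5, 0.5, 1.2]
width: 0.0305
```

```bash
python3 -c "
from ringfit import *
from hubm import *
s,im,d=shot('wrist','w17');goal([.5755,-.0125,.215],85,s)
crop(im,150,90,350,240,4,'e17')
hub('pics/w17.npz',(252,158),rad=11)
"
```

```text
clock 15.45 pos [ 0.5761 -0.0113  0.1604] yaw 84.96 w 30.49 tilt [ 0.0036 -0.0023] F [-0.5  0.5  1.2]
shift mm [-54.6  -1.4  -0.3] turn deg -0.04 (tool x down) q6 -1.62
hole px [251.7  157.08] world [ 0.5475 -0.0085  0.055 ] tool mm [105.25   0.51 -29.17] area 301.75
```

View pics/e17.png

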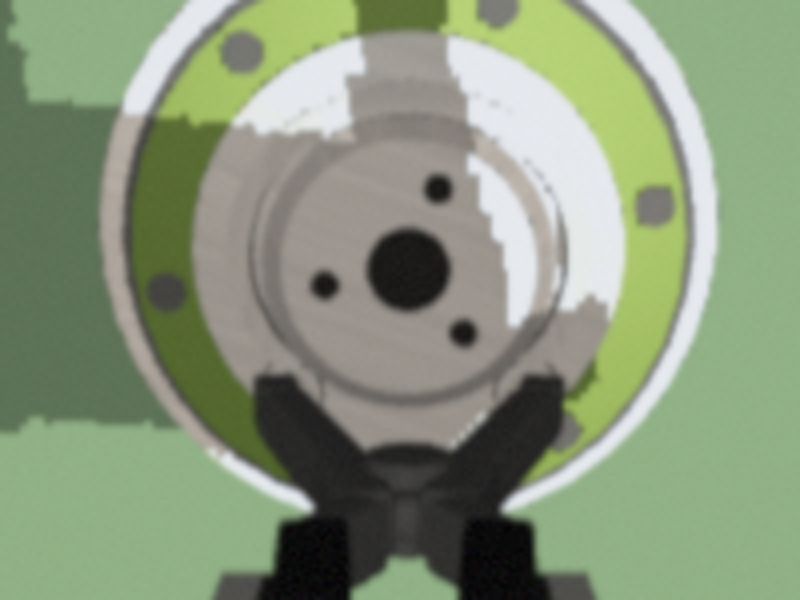

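Call:
{"op": "play_rows", "data": {"plan": [[[0.66,0.001,0,-0.0002,0],[0.66,0.002,0,-0.0004,0],[0.66,0.003,0,-0.0004,0],[0.66,0.004,0,-0.0004,0],[0.66,0.004,0,-0.0004,0]]]}}

```text
clock: 16.0
position: [0.5761, -0.0113, 0.1568]
ee_rot: [0.708, 0.03, 0.705, -0.032]
contact_force: [0.4, -0.0, 3.6]
width: 0.0307
```

```bash
python3 -c "
from ringfit import *
from hubm import *
s,im,d=shot('wrist','w18');goal([.5755,-.0125,.215],85,s)
crop(im,150,90,350,240,4,'e18')
hub('pics/w18.npz',(252,158),rad=11)
s,im,d=shot('scene','s18');crop(im,190,150,320,260,6,'es18')
"
```

```text
clock 16.0 pos [ 0.5761 -0.0113  0.1568] yaw 84.96 w 30.7 tilt [ 0.0046 -0.0024] F [ 0.4 -0.   3.6]
shift mm [-58.2  -1.4  -0.2] turn deg -0.04 (tool x down) q6 -1.62
hole px [251.75 157.65] world [ 0.5474 -0.0084  0.055 ] tool mm [101.65   0.55 -29.31] area 313.2
```

View pics/e18.png

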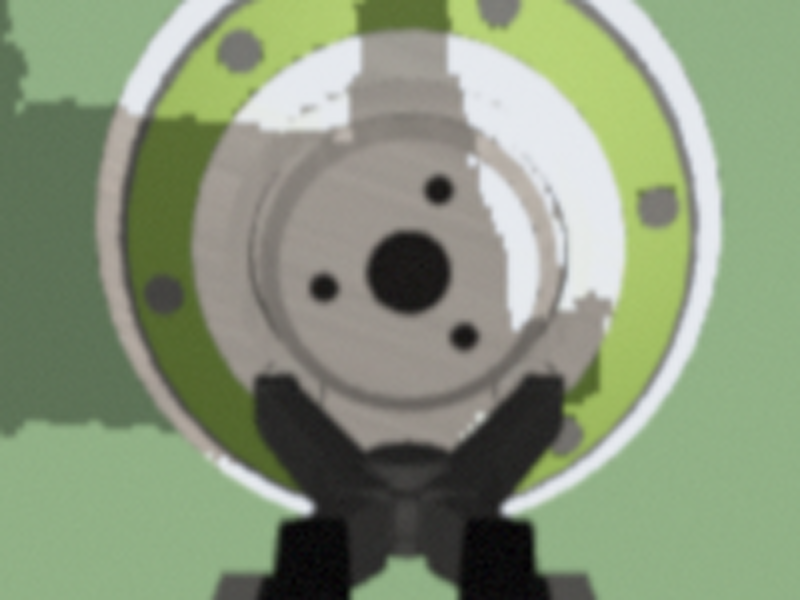

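View pics/es18.png

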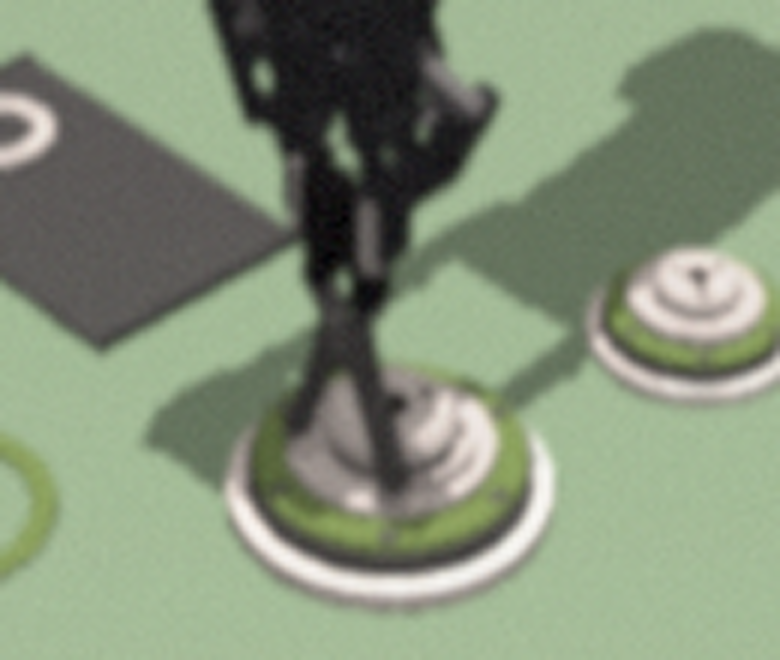

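Call:
{"op": "play_rows", "data": {"plan": [[[0.66,0.0005,0,0,0],[0.66,0.001,0,0,0],[0.62,0.0012,0,0.0002,0],[0.6,0.0014,0,0.0006,0],[0.58,0.0017,0,0.0009,0],[0.56,0.0019,0,0.0012,0],[0.54,0.0022,0,0.0015,0],[0.54,0.0022,0,0.0015,0]]]}}

```text
clock: 16.9
position: [0.5781, -0.0119, 0.1558]
ee_rot: [0.709, 0.03, 0.704, -0.032]
contact_force: [-1.1, -0.4, 9.1]
width: 0.0393
```

```bash
python3 -c "
from ringfit import *
from hubm import *
s,im,d=shot('wrist','w19');goal([.5755,-.0125,.215],85,s)
crop(im,150,90,350,240,4,'e19')
hub('pics/w19.npz',(252,158),rad=11)
"
```

```text
clock 16.9 pos [ 0.5781 -0.0119  0.1558] yaw 84.96 w 39.3 tilt [ 0.0064 -0.0035] F [-1.1 -0.4  9.1]
shift mm [-59.2  -1.   -2.2] turn deg -0.04 (tool x down) q6 -1.62
hole px [252.25 155.96] world [ 0.5482 -0.0087  0.055 ] tool mm [100.63   0.93 -30.81] area 278.1125
```

View pics/e19.png

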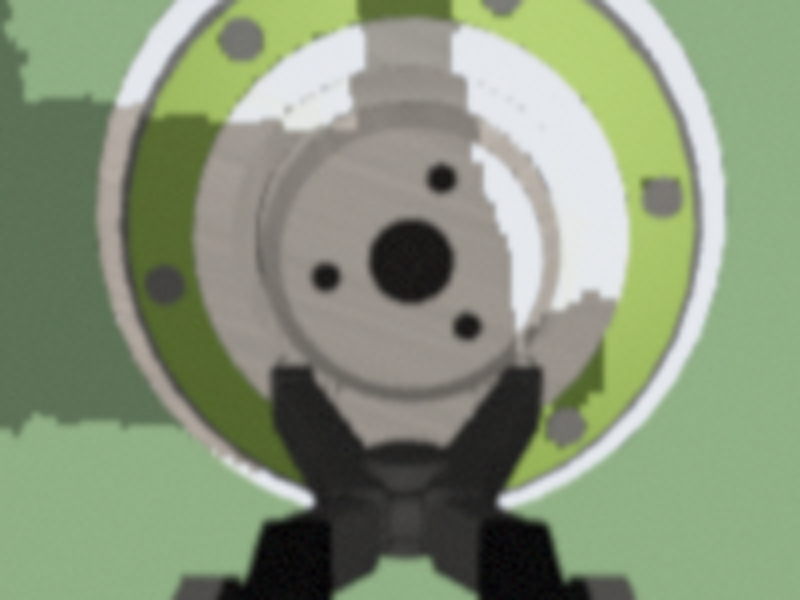

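Call:
{"op": "play_rows", "data": {"plan": [[[0.52,0.0006,0,0.0003,0],[0.5,0.0008,0,0.0006,0],[0.48,0.001,0,0.0009,0],[0.46,0.0012,0,0.0012,0],[0.44,0.0014,0,0.0014,0],[0.42,0.0016,0,0.0016,0],[0.42,0.0016,0,0.0016,0]]]}}

```text
clock: 17.65
position: [0.58, -0.012, 0.1544]
ee_rot: [0.709, 0.03, 0.704, -0.032]
contact_force: [-0.2, -0.4, 5.6]
width: 0.0496
```

```bash
python3 -c "
from ringfit import *
from hubm import *
s,im,d=shot('wrist','w20');goal([.5755,-.0125,.215],85,s)
crop(im,150,90,350,240,4,'e20')
hub('pics/w20.npz',(252,156),rad=11)
"
```

```text
clock 17.65 pos [ 0.58   -0.012   0.1544] yaw 84.96 w 49.57 tilt [ 0.0071 -0.0034] F [-0.2 -0.4  5.6]
shift mm [-60.6  -1.1  -4. ] turn deg -0.04 (tool x down) q6 -1.62
hole px [252.17 153.95] world [ 0.5483 -0.0086  0.055 ] tool mm [ 99.2    0.86 -32.6 ] area 279.0875
```

View pics/e20.png

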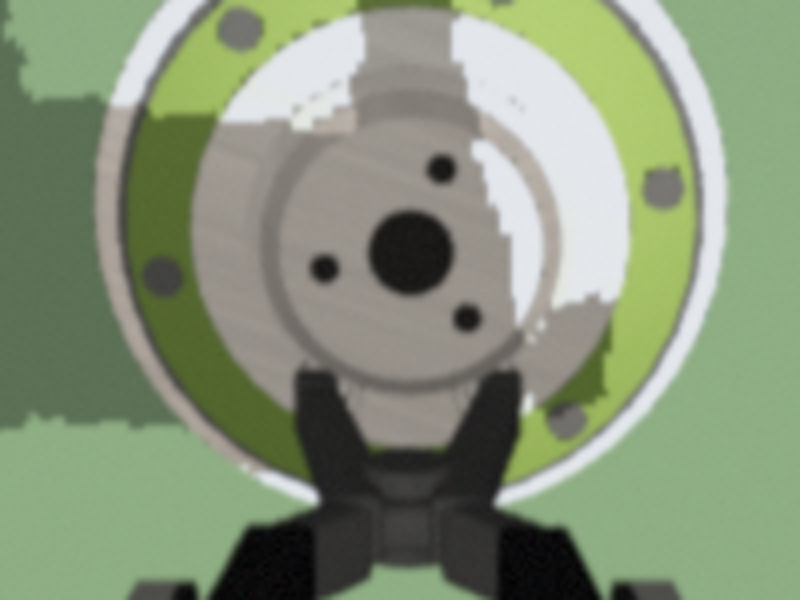

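Call:
{"op": "play_rows", "data": {"plan": [[[0.4,0.0006,0,0.0002,0],[0.38,0.0008,0,0.0002,0],[0.36,0.0011,0,0.0002,0],[0.345,0.0012,0,0.0002,0],[0.345,0.0012,0,0.0002,0]]]}}

```text
clock: 18.2
position: [0.58, -0.012, 0.1529]
ee_rot: [0.709, 0.03, 0.704, -0.032]
contact_force: [-0.6, 1.2, 2.2]
width: 0.056
```

```bash
python3 -c "
from ringfit import *
from hubm import *
s,im,d=shot('wrist','w21');goal([.5755,-.0125,.215],85,s)
crop(im,200,140,300,215,8,'e21')
hub('pics/w21.npz',(252,153),rad=11)
s,im,d=shot('scene','s21');crop(im,200,180,310,260,7,'es21')
"
```

```text
clock 18.2 pos [ 0.58   -0.012   0.1529] yaw 84.96 w 56.02 tilt [ 0.0065 -0.0034] F [-0.6  1.2  2.2]
shift mm [-62.1  -1.   -4.1] turn deg -0.04 (tool x down) q6 -1.62
hole px [252.24 153.04] world [ 0.5474 -0.0085  0.055 ] tool mm [ 97.7    0.91 -33.53] area 328.85
```

View pics/e21.png

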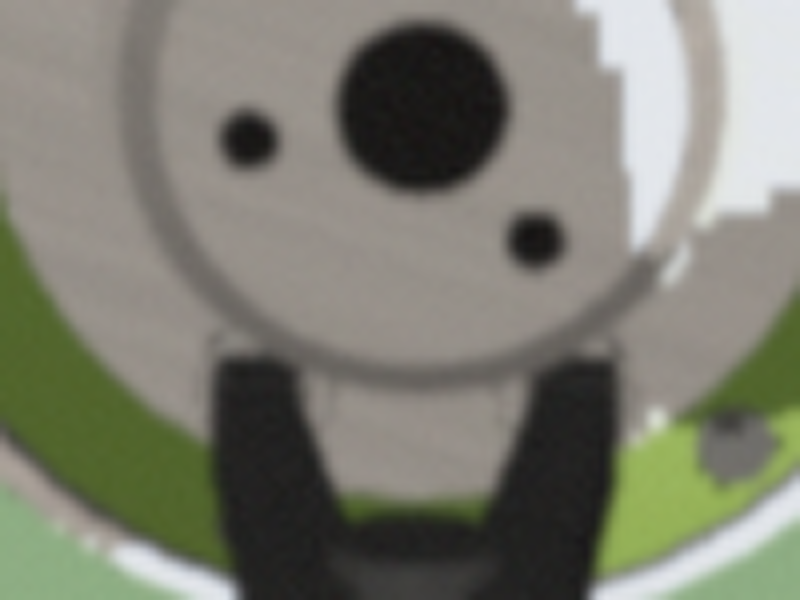

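View pics/es21.png

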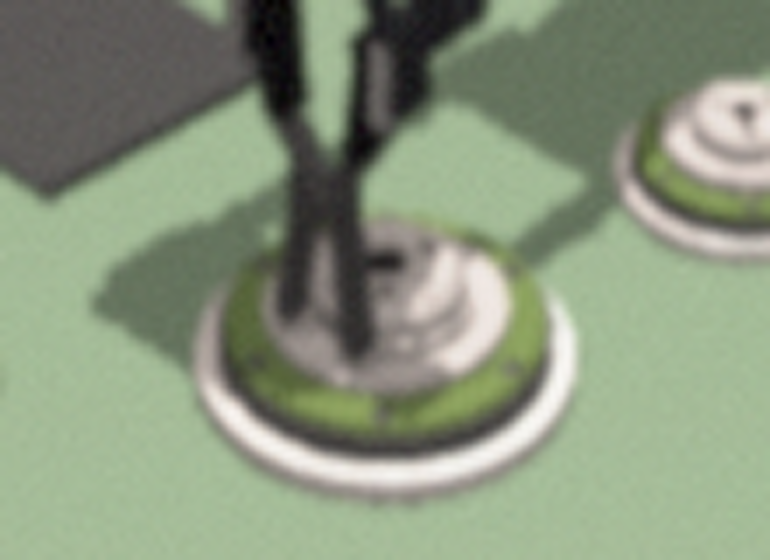

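Call:
{"op": "play_rows", "data": {"grip_force": 30, "plan": [[[0.33,0,0,-0.0005,0],[0.32,0,0,-0.0008,0],[0.318,-0.001,0,-0.0008,0],[0.318,-0.002,0,-0.0008,0],[0.318,-0.003,0,-0.0008,0],[0.318,-0.003,0,-0.0008,0]]]}}

```text
clock: 18.9
position: [0.5791, -0.0119, 0.1559]
ee_rot: [0.709, 0.03, 0.704, -0.032]
contact_force: [0.3, 0.3, -1.6]
width: 0.0584
```

```bash
python3 -c "
from ringfit import *
from hubm import *
s,im,d=shot('wrist','w22');goal([.5755,-.0125,.215],85,s)
crop(im,200,140,300,215,8,'e22')
"
```

```text
clock 18.9 pos [ 0.5791 -0.0119  0.1559] yaw 84.97 w 58.39 tilt [ 0.0062 -0.0034] F [ 0.3  0.3 -1.6]
shift mm [-59.1  -1.   -3.2] turn deg -0.03 (tool x down) q6 -1.62
```

View pics/e22.png

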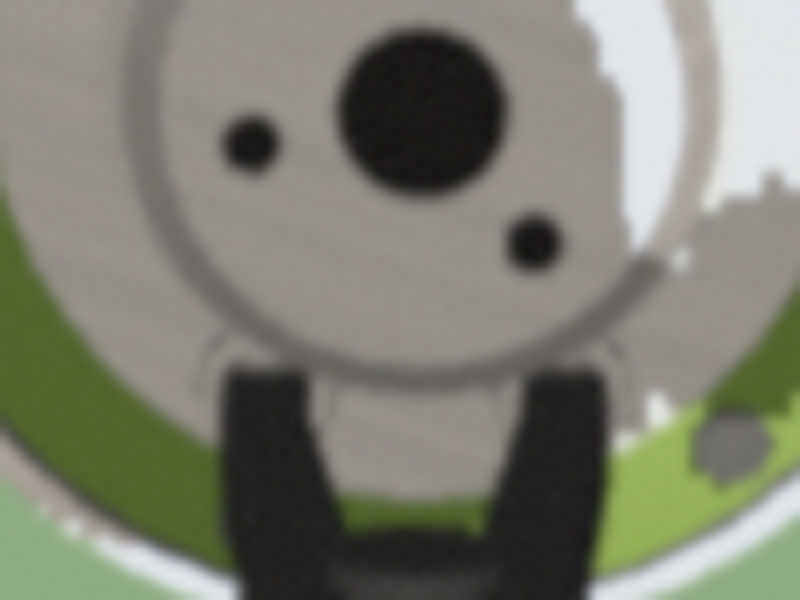

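Call:
{"op": "play_rows", "data": {"plan": [[[0.318,-0.0015,0,0,0],[0.318,-0.003,0,0,0],[0.318,-0.005,0,0,0],[0.318,-0.008,0,0,0],[0.318,-0.014,0,0,0],[0.318,-0.024,0,0,0],[0.318,-0.036,0,0,0],[0.318,-0.045,0,0,0],[0.318,-0.045,0,0,0]]]}}

```text
clock: 19.85
position: [0.5801, -0.0119, 0.2032]
ee_rot: [0.71, 0.03, 0.703, -0.032]
contact_force: [0.2, 0.7, -3.1]
width: 0.0584
```

```bash
python3 -c "
from ringfit import *
from hubm import *
s,im,d=shot('wrist','w23');goal([.4316,.2962,.2604],104,s)
crop(im,150,70,350,220,4,'e23')
hub('pics/w23.npz',(252,147),rad=10)
P=pts(cam('wrist',s),d)
"
```

```text
clock 19.85 pos [ 0.5801 -0.0119  0.2032] yaw 84.97 w 58.42 tilt [ 0.0105 -0.004 ] F [ 0.2  0.7 -3.1]
shift mm [ -60.   293.7 -174.3] turn deg -19.03 (tool x down) q6 -1.62
hole px [252.1  144.61] world [ 0.5481 -0.0086  0.055 ] tool mm [147.83   1.01 -33.82] area 200.375
```

View pics/e23.png

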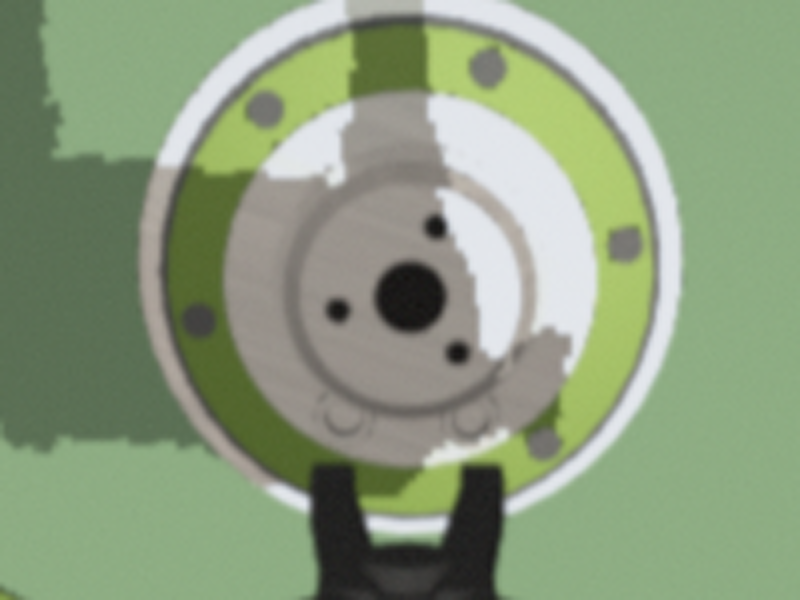

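```bash
python3 -c "
from eyes import *
n=np.load('pics/w23.npz');crop(n['im'],215,155,290,205,10,'e23b')
eyes('pics/w23.npz',[(150+345/4-.5,70+415/4-.5),(150+471/4-.5,70+415/4-.5)],.043)
"
```

```text
eyes [[ 0.5763 -0.0272  0.043 ]
 [ 0.579   0.0038  0.043 ]] mid [ 0.5777 -0.0117  0.043 ] dist 0.0311 yaw 85.04 mid in tool mm [160.2   0.5  -4.2]
```

View pics/e23b.png

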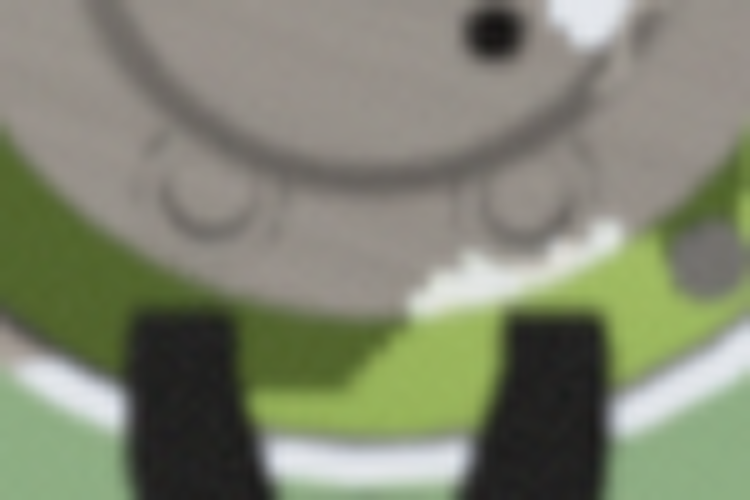

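```bash
cat > tips.py <<'E'
from h import *
def tips(f):
    n=np.load(f);d=n["d"];K=manip.camera_params("wrist");M=K["mount"];k=K["intrinsics"]
    v,u=np.indices(d.shape);P=np.stack([(u-k[0,2])/k[0,0]*d,(v-k[1,2])/k[1,1]*d,d],-1)@M[:3,:3].T+M[:3,3]
    m=(P[...,0]<.125)&(P[...,0]>.06)&(abs(P[...,1])<.04)&(abs(P[...,2])<.025)&(d>0)&(n["im"].max(2)<75)
    for s in(-1,1):
        q=P[m&(s*P[...,1]>.008)];e=q[q[:,0]>q[:,0].max()-.004]
        print("side",s,"max x",(np.percentile(q[:,0],99)*1e3).round(1),"end mean y,z mm",(e[:,1:].mean(0)*1e3).round(1),"y rng",(e[:,1].min()*1e3).round(1),(e[:,1].max()*1e3).round(1))
    q=P[m]
    for a in(.065,.075,.085,.095,.105):
        w=abs(q[:,0]-a)<.004
        if w.sum():print(a,"face z min",(np.percentile(q[w,2],5)*1e3).round(1),(np.median(q[w,2])*1e3).round(1),w.sum())
E
python3 -c "
from tips import *
for f in('w5','w6','w23'):print(f);tips('pics/%s.npz'%f)"
```

```text
w5
side -1 max x 103.5 end mean y,z mm [-16.2  -6.7] y rng -18.7 -13.8
side 1 max x 103.2 end mean y,z mm [13.7 -6.9] y rng 10.4 16.9
0.065 face z min -6.9 -6.4 91
0.075 face z min -6.9 -6.5 82
0.085 face z min -7.1 -6.6 60
0.095 face z min -7.0 -6.7 55
0.105 face z min -7.3 -6.8 20
w6
side -1 max x 109.7 end mean y,z mm [-14.3  -5.2] y rng -18.3 -10.7
side 1 max x 110.1 end mean y,z mm [14.6 -5.2] y rng 11.6 18.2
0.065 face z min -5.7 -5.4 81
0.075 face z min -5.6 -5.3 81
0.085 face z min -5.5 -5.2 81
0.095 face z min -5.6 -5.2 54
0.105 face z min -5.6 -5.3 47
w23
side -1 max x 107.1 end mean y,z mm [-14.4  -4.8] y rng -18.8 -10.7
side 1 max x 103.8 end mean y,z mm [15.4 -5.1] y rng 12.0 18.7
0.065 face z min -5.5 -5.2 89
0.075 face z min -5.4 -5.1 75
0.085 face z min -5.4 -5.2 67
0.095 face z min -5.3 -5.0 54
0.105 face z min -5.4 -5.0 38
```

Call:
{"op": "play_rows", "data": {"plan": [[[0.3,-0.02,0.005,-0.003,-1],[0.298,-0.04,0.022,-0.013,-3],[0.298,-0.055,0.05,-0.03,-5],[0.298,-0.065,0.085,-0.05,-7],[0.298,-0.065,0.12,-0.071,-9],[0.298,-0.065,0.155,-0.092,-11],[0.298,-0.065,0.19,-0.113,-13],[0.298,-0.065,0.225,-0.134,-15],[0.298,-0.065,0.255,-0.151,-17],[0.298,-0.065,0.279,-0.166,-18.5],[0.298,-0.065,0.291,-0.173,-19],[0.298,-0.065,0.294,-0.1743,-19]]]}}

```text
clock: 21.1
position: [0.4304, 0.2973, 0.2644]
ee_rot: [0.704, -0.088, 0.699, 0.085]
contact_force: [-0.5, -0.1, -2.4]
width: 0.0602
```

Call:
{"op": "play_rows", "data": {"plan": [[[0.298,0,0,0,0],[0.298,0,0,0,0]]]}}

```text
clock: 21.3
position: [0.4309, 0.2963, 0.2641]
ee_rot: [0.704, -0.088, 0.699, 0.084]
contact_force: [-0.5, -0.0, -1.8]
width: 0.06
```

```bash
python3 -c "
from h import *
s,im,d=shot('wrist','w24');goal([.4316,.2962,.2604],104,s)
crop(im,170,100,330,220,5,'e24')
s,im,d=shot('scene','s24');crop(im,330,150,450,290,4,'es24');crop(im,200,180,310,260,7,'es24h')
"
```

```text
clock 21.3 pos [0.4309 0.2963 0.2641] yaw 104.01 w 60.02 tilt [ 0.0081 -0.0053] F [-0.5 -0.  -1.8]
shift mm [ 3.8 -0.3  0.6] turn deg 0.01 (tool x down) q6 -1.34
```

View pics/e24.png

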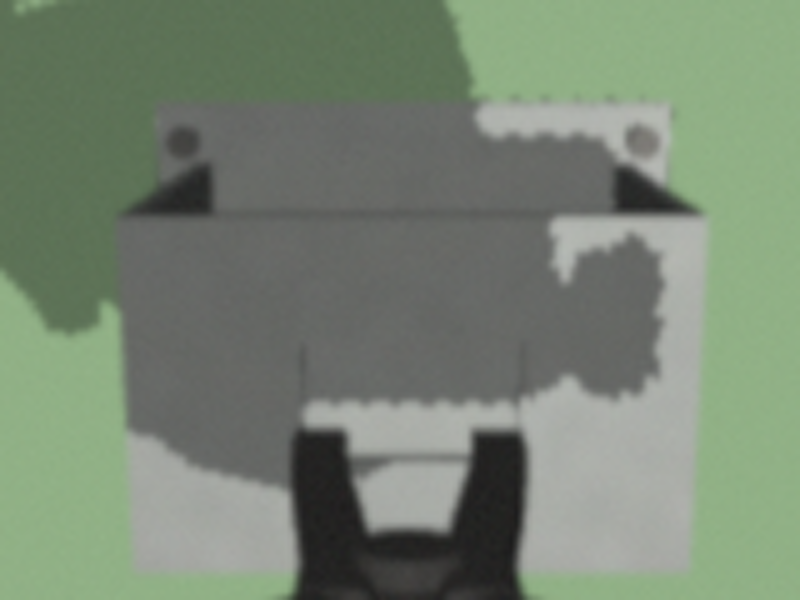

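View pics/es24h.png

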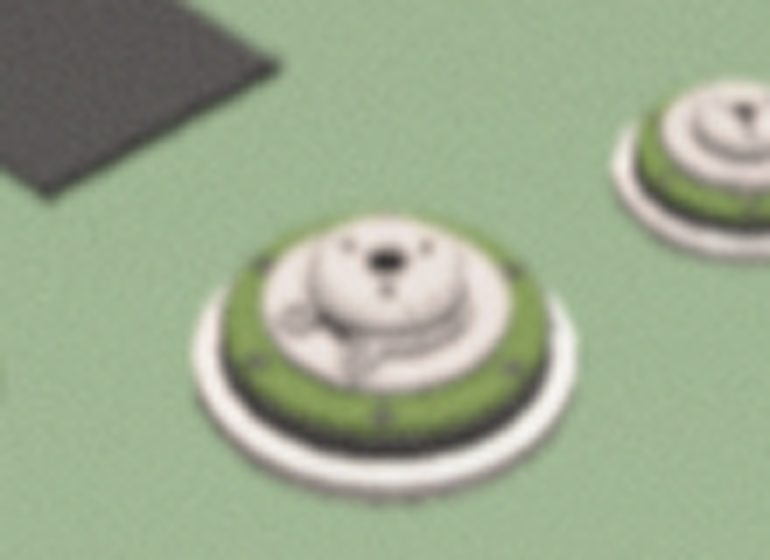

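View pics/es24.png

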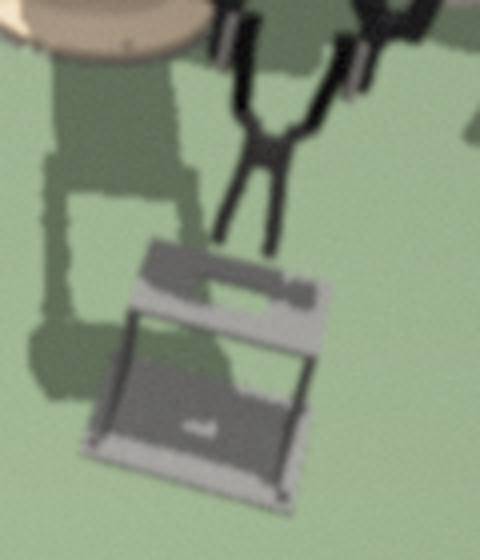

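Call:
{"op": "play_rows", "data": {"plan": [[[0.298,0.006,0,0,0],[0.298,0.016,0,0,0],[0.298,0.025,0,0,0],[0.298,0.028,0,0,0],[0.298,0.028,0,0,0]]]}}

```text
clock: 21.9
position: [0.4308, 0.2958, 0.2352]
ee_rot: [0.704, -0.088, 0.7, 0.084]
contact_force: [0.1, -0.2, -2.2]
width: 0.06
```

```bash
python3 -c "
from h import *
s,im,d=shot('wrist','w25');goal([.4316,.2962,.1378],104,s)
crop(im,190,120,310,210,6,'e25')
"
```

```text
clock 21.9 pos [0.4308 0.2958 0.2352] yaw 103.97 w 59.97 tilt [ 0.0063 -0.0059] F [ 0.1 -0.2 -2.2]
shift mm [97.4  0.9  0.4] turn deg -0.03 (tool x down) q6 -1.34
```

View pics/e25.png

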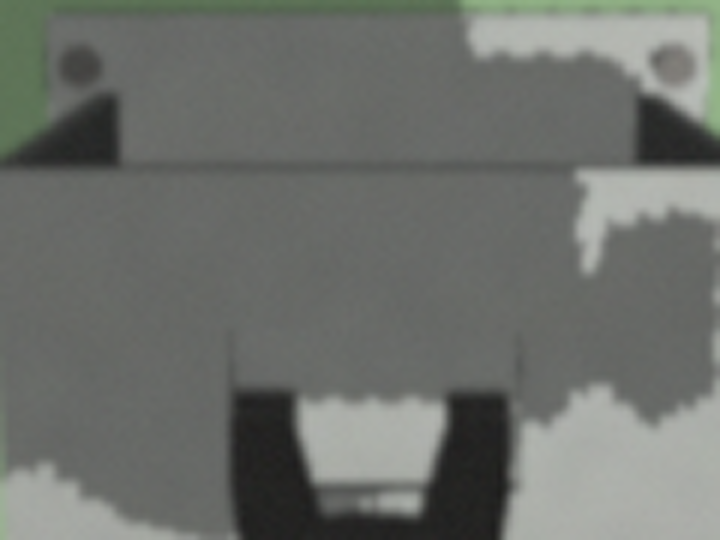

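Call:
{"op": "play_rows", "data": {"plan": [[[0.298,0.004,0.0006,0.0003,0],[0.298,0.01,0.0008,0.0003,0],[0.298,0.018,0.0008,0.0003,0],[0.298,0.03,0.0008,0.0003,0],[0.298,0.044,0.0008,0.0003,0],[0.298,0.058,0.0008,0.0003,0],[0.298,0.07,0.0008,0.0003,0],[0.298,0.08,0.0008,0.0003,0],[0.298,0.087,0.0008,0.0003,0],[0.298,0.09,0.0008,0.0003,0],[0.298,0.09,0.0008,0.0003,0]]]}}

```text
clock: 23.05
position: [0.4318, 0.2964, 0.1455]
ee_rot: [0.704, -0.088, 0.7, 0.084]
contact_force: [-0.2, 0.2, -2.2]
width: 0.0599
```

```bash
python3 -c "
from h import *
s,im,d=shot('wrist','w26');goal([.4316,.2962,.1378],104,s)
s,im,d=shot('scene','s26');crop(im,330,150,450,290,4,'es26')
"
```

```text
clock 23.05 pos [0.4318 0.2964 0.1455] yaw 103.98 w 59.92 tilt [ 0.007  -0.0055] F [-0.2  0.2 -2.2]
shift mm [ 7.7 -0.1 -0.3] turn deg -0.02 (tool x down) q6 -1.34
```

View pics/es26.png

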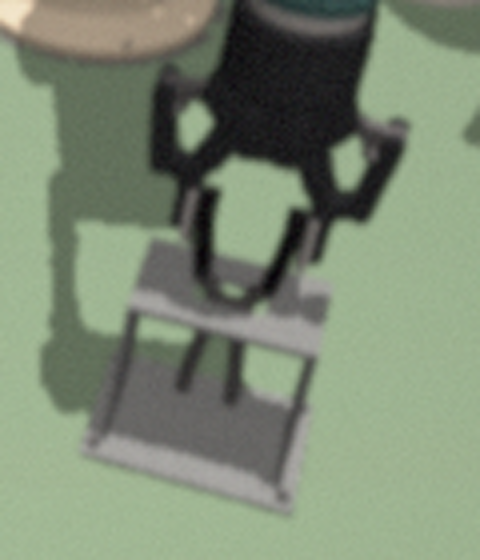

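View pics/w26.png

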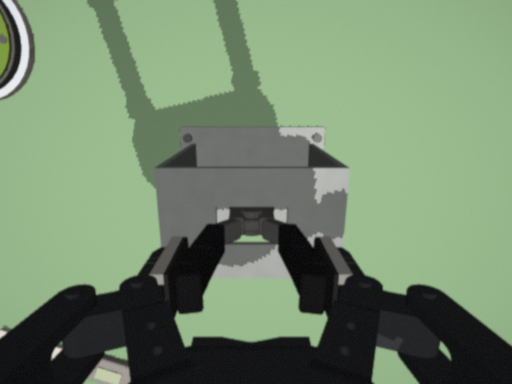

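Jaws are in the slot with no contact force. I'll lower until they rest.

Call:
{"op": "play_rows", "data": {"plan": [[[0.298,0.003,0,0,0],[0.298,0.006,0,0,0],[0.298,0.007,0,0,0],[0.298,0.007,0,0,0]]]}}

```text
clock: 23.55
position: [0.4321, 0.2965, 0.139]
ee_rot: [0.704, -0.088, 0.699, 0.084]
contact_force: [0.1, 0.7, -1.8]
width: 0.0597
```

Call:
{"op": "play_rows", "data": {"plan": [[[0.298,0.001,0,0,0],[0.298,0.002,0,0,0],[0.298,0.0025,0,0,0],[0.298,0.0025,0,0,0]]]}}

```text
clock: 23.95
position: [0.4328, 0.2968, 0.1376]
ee_rot: [0.705, -0.088, 0.699, 0.084]
contact_force: [-1.0, -0.1, 5.0]
width: 0.06
```

Call:
{"op": "play_rows", "data": {"grip_force": 20, "plan": [[[0.295,-0.0005,0,0,0],[0.28,-0.001,0,0,0],[0.25,-0.001,0,0,0],[0.2,-0.001,0,0,0],[0.1,-0.001,0,0,0],[0,-0.001,0,0,0],[0,-0.001,0,0,0],[0,-0.001,0,0,0]]]}}

```text
clock: 24.75
position: [0.4328, 0.2968, 0.1386]
ee_rot: [0.705, -0.088, 0.699, 0.084]
contact_force: [0.4, -0.3, 0.4]
width: 0.0854
```

```bash
python3 -c "
from h import *
s,im,d=shot('wrist','w27');goal([.4316,.2962,.1378],104,s)
"
```

```text
clock 24.75 pos [0.4328 0.2968 0.1386] yaw 103.98 w 85.37 tilt [ 0.0099 -0.0041] F [ 0.4 -0.3  0.4]
shift mm [ 0.8 -0.3 -1.3] turn deg -0.02 (tool x down) q6 -1.34
```

View pics/w27.png

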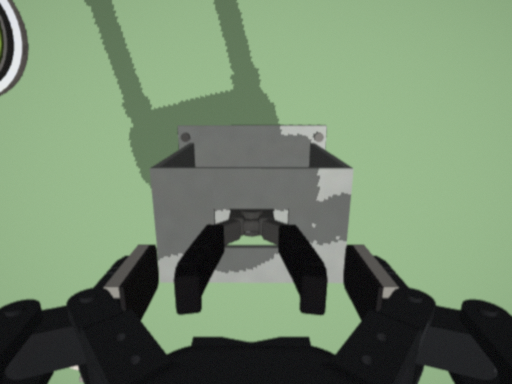

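The fingers are clear on both sides, so I'll retract straight up, then move away and check.

Call:
{"op": "play_rows", "data": {"plan": [[[0,-0.01,0,0,0],[0,-0.03,0,0,0],[0,-0.055,0,0,0],[0,-0.085,0,0,0],[0,-0.12,0,0,0],[0,-0.14,0.02,0,0],[0,-0.14,0.06,-0.02,0],[0,-0.14,0.1,-0.04,0],[0,-0.14,0.13,-0.05,0],[0,-0.14,0.14,-0.05,0],[0,-0.14,0.14,-0.05,0]]]}}

```text
clock: 25.9
position: [0.3489, 0.4222, 0.2777]
ee_rot: [0.705, -0.089, 0.698, 0.085]
contact_force: [0.2, 0.4, -0.1]
width: 0.0854
```

```bash
python3 -c "
from h import *
s,im,d=shot('top','t28');goal([.4316,.2962,.1378],104,s)
P=pts(cam('top'),d)
m=np.zeros(d.shape,bool);m[195:255,105:180]=1;m&=(P[...,2]>.135)&(P[...,2]<.2);print('handles',cv2.minAreaRect((P[m][:,:2]*1000).astype(np.float32)),P[m][:,2].max())
crop(im,225,155,290,215,8,'e28a')
s,im,d=shot('scene','s28');crop(im,330,180,430,280,5,'e28b');crop(im,210,190,300,250,8,'e28c')
cv2.imwrite('pics/e28.png',np.hstack([cv2.resize(cv2.imread('pics/e28a.png'),(400,370)),cv2.resize(cv2.imread('pics/e28b.png'),(370,370))]))
z=np.load('pics/top0.npz')['im'];t=np.load('pics/t28.npz')['im'];df=np.abs(z.astype(int)-t).max(2)>60;print([ (n,df[a:b,c:e].sum()) for n,(a,b,c,e) in dict(washer=(207,233,360,386),gasket=(118,164,288,336),caliper=(112,150,158,235)).items()])
"
```

```text
clock 25.9 pos [0.3489 0.4222 0.2777] yaw 104.11 w 85.38 tilt [ 0.0109 -0.0038] F [ 0.2  0.4 -0.1]
shift mm [ 141.3 -141.4   48.1] turn deg 0.11 (tool x down) q6 -1.06
handles ((435.03887939453125, 293.2870178222656), (17.03905487060547, 60.26542663574219), 14.119014739990234) 0.18044708831355571
[('washer', np.int64(0)), ('gasket', np.int64(0)), ('caliper', np.int64(0))]
```

View pics/e28.png

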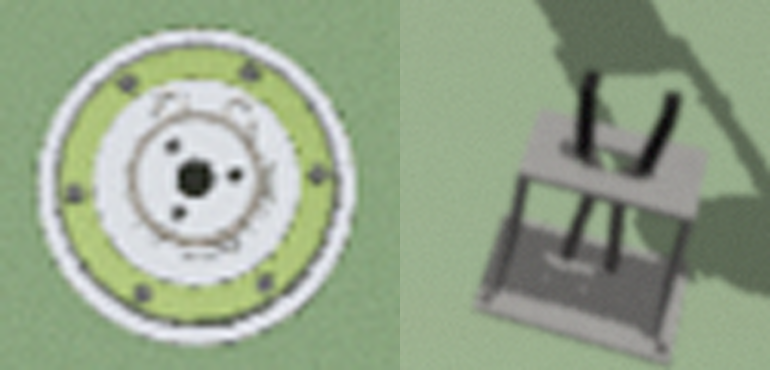

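View pics/e28c.png

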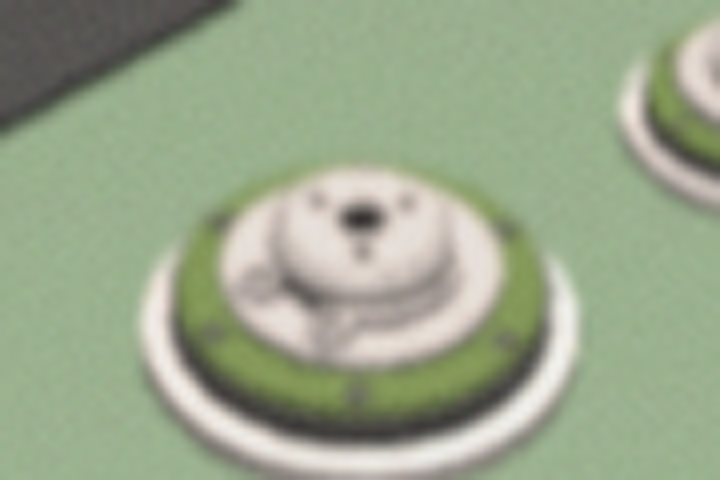

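```bash
python3 -c "
from h import *
goal([.560,-.010,.22],85)"
```

```text
clock 26.0 pos [0.3498 0.4204 0.2775] yaw 103.96 w 85.33 tilt [ 0.0106 -0.0051] F [ 0.1 -0.3  0.1]
shift mm [  61.9 -468.    99.6] turn deg 18.96 (tool x down) q6 -1.06
```

Call:
{"op": "play_rows", "data": {"plan": [[[0,0,-0.04,0.009,2],[0,0,-0.085,0.018,4],[0,0,-0.13,0.028,6],[0,0,-0.175,0.037,8],[0,0,-0.22,0.047,10],[0,0,-0.265,0.056,12],[0,0,-0.31,0.066,14],[0,0.01,-0.355,0.076,16],[0,0.025,-0.4,0.085,18],[0,0.045,-0.44,0.094,19],[0,0.06,-0.465,0.099,19],[0,0.062,-0.468,0.1,19]]]}}

```text
clock: 27.2
position: [0.5601, -0.0147, 0.2176]
ee_rot: [0.709, 0.031, 0.704, -0.035]
contact_force: [-0.6, 1.1, -0.2]
width: 0.0853
```

Call:
{"op": "play_rows", "data": {"plan": [[[0,0,0,0,0],[0,0,0,0,0],[0,0,0,0,0]]]}}

```text
clock: 27.5
position: [0.5599, -0.014, 0.2185]
ee_rot: [0.709, 0.031, 0.703, -0.035]
contact_force: [1.1, 0.8, 0.5]
width: 0.0852
```

```bash
cat > lev.py <<'E'
from hubm import *
def lev(f):
    n=np.load(f);s=dict(position=n["pos"],ee_rot=n["rot"]);c=cam("wrist",s);P=pts(c,n["d"]);h=np.array([.5474,-.0085])
    D=P[...,:2]-h;r=np.hypot(D[...,0],D[...,1])*1e3;a=np.degrees(np.arctan2(D[...,1],D[...,0]))%360
    for t in range(0,360,30):
        w=abs((a-t+180)%360-180)<15
        print(t,[(k,round(float(np.median(P[...,2][w&(abs(r-k)<.8)]))*1e3,1)) for k in(20,31,32.5,34,36,39,42)])
E
python3 -c "
from lev import *
s,im,d=shot('wrist','w29');goal([.560,-.010,.22],85,s)
crop(im,150,70,350,220,4,'e29')
lev('pics/w29.npz')
"
```

```text
clock 27.5 pos [ 0.5599 -0.014   0.2185] yaw 84.66 w 85.21 tilt [ 0.0078 -0.0063] F [1.1 0.8 0.5]
shift mm [-1.5  4.  -0.3] turn deg -0.34 (tool x down) q6 -1.62
0 [(20, 54.3), (31, nan), (32.5, 41.0), (34, 35.4), (36, 34.7), (39, 34.9), (42, 35.3)]
30 [(20, 54.3), (31, nan), (32.5, 40.6), (34, 34.9), (36, 34.9), (39, 35.3), (42, 35.2)]
60 [(20, 54.2), (31, 40.6), (32.5, 40.5), (34, 298.2), (36, 297.1), (39, 253.5), (42, 246.3)]
90 [(20, 305.0), (31, 297.8), (32.5, 296.9), (34, 296.9), (36, 285.7), (39, 261.4), (42, 268.5)]
120 [(20, 54.0), (31, 40.6), (32.5, 40.9), (34, 35.0), (36, 34.7), (39, 34.9), (42, 34.9)]
150 [(20, 54.1), (31, 40.9), (32.5, 40.7), (34, 35.7), (36, 34.7), (39, 34.7), (42, 34.9)]
180 [(20, 54.4), (31, 41.1), (32.5, 40.6), (34, 37.3), (36, 34.9), (39, 34.3), (42, 34.6)]
210 [(20, 54.2), (31, 40.6), (32.5, 40.8), (34, 36.1), (36, 34.4), (39, 34.7), (42, 34.7)]
240 [(20, 311.4), (31, 305.0), (32.5, 41.4), (34, 34.7), (36, 34.8), (39, 34.7), (42, 35.0)]
270 [(20, 297.6), (31, 304.1), (32.5, 303.2), (34, 302.3), (36, 299.5), (39, 297.7), (42, 298.0)]
300 [(20, 54.3), (31, 41.0), (32.5, 40.5), (34, 34.8), (36, 34.6), (39, 34.6), (42, 35.0)]
330 [(20, 54.1), (31, nan), (32.5, 40.6), (34, 36.9), (36, 35.5), (39, 35.3), (42, 35.3)]
  return _methods._mean(a, axis=axis, dtype=dtype,
  ret = ret.dtype.type(ret / rcount)
```

View pics/e29.png

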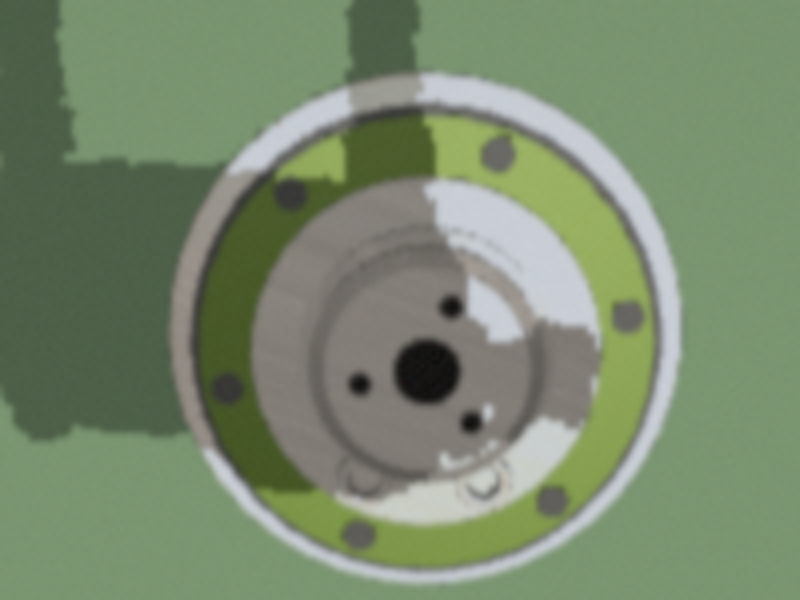

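```bash
python3 -c "
from rig import manip
print(manip.sign_off())"
```

```text
the job is handed in; nothing more can be done
None
```

The snap ring is closed in the groove of the middle-sized sealing unit, and the pliers hang back in the rack slot, tips down. I handed the job in at about 27.6 s with the gripper open and clear. The hand-in gives no verdict, so the results below are my own last checks.

- **Ring eyes:** they are about 31 mm apart, against a limit of 37 mm.
- **Ring level:** its top face measures within about 0.5 mm of the same height wherever it could be read. There was no usable reading on two sides, in the directions of the open fingers.
- **Ring centring:** its outer edge lies about evenly round the shaft. The one step that doesn't quite fit is the line of the eyes, which read about 30 mm off the axis instead of 32 mm.
- **Ring height:** depth readings put the ring and the thrust washer about 1.4 mm lower than the task's figures for a seated ring. That would put the ring's underside about 4.5 mm below the groove point, which is still within the 1.5 to 6 mm allowed. It may only be depth error.
- **Pliers:** they sit about 2.5 mm from the rack centre along its x axis, with the handle tops at the same height as at the start. They look upright in the scene picture, but I did not measure the angle.
- **Plain washer, spare gasket and caliper:** comparing the top view before and after shows no change at any of the three.

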